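Clear down the tube shaker after a run

TASK

The run on the orbital shaker is over. Undo the wing nut that holds the tray clamp (left-hand thread: it loosens clockwise), draw the blue clamp out and lay it flat in its own blue slot in the clamp rack; then tip the tray's spent tubes into the yellow waste bin and set the empty tray back flat where it stood on the shaker. The spent tubes lying on the bench go into the bin too; do not disturb the bottles and other things standing about.

Things in the scene. Friction and masses are not known exactly. Their poses are not given: they have to be found in the camera images.
- shaker: fixed orbital shaker, 202 x 310 mm; origin at the centre of its underside on the bench, platform surface at z = 66 mm. Its y axis runs along its long side from the tray's end to the clamp's end. On the platform: a 12 mm stud at y = 100 mm (top at z = 118 mm) and a heel block 50 x 30 x 36 mm high at y = 137 mm. The clamp bridges from the tray's flange to the heel block.
- tray_place (a point): point on the platform surface under the middle of the tray as it first stands (shaker x = 0, y = -45 mm). Axes as the shaker's.
- wing_nut (a joint): turn of the captive wing nut, rad. Left-hand thread: CLOCKWISE from above loosens it, lifts it 5 mm per turn and increases the value; anticlockwise only tightens it (stop at -0.4). Starts tight at 0 to 0.4; upper stop 9.4, it stays on the stud. The clamp comes free above about 5.7 (6.5 or more is easy). Friction 0.15 N m. The wing bar lies at (shaker yaw - value) from world x.
- nut_grip (a point): middle of the nut's wing bar (black, orange disc on top): 64 mm long, 14 mm thick, 26 mm high; pinch it across the 14 mm. At z about 146 mm, rising as it is loosened. Below it a neck and a 44 mm steel flange that bears on the clamp's top face, 35 mm under this point. The clamp's lug stands 65 to 89 mm from the nut's axis, its top 1 mm below this point.
- clamp: loose steel clamp with blue band and lug, 0.2 kg: flat bar 136 mm long (y), 40 wide (x), 8 thick; origin at the centre of its underside. Its -y end is a fork, slot 16 mm wide to y = -13; the stud stands at y = -23. Lips 4.5 mm high on the prongs (y = -56 to -49) catch the nut's flange till the nut is up. To free it, raise it 1 mm or not at all and draw it 60 mm or more along +y.
- clamp_lug (a point): middle of the clamp's upright lug at clamp y = +54 mm, 25 mm above the clamp's underside: lug 12 mm thick (x), 24 mm long (y), from the bar's top face up to 42 mm above the underside. Lift the clamp by it, fingers across the 12 mm.
- slot_blue: the clamp's own storage slot (blue floor and end label), one of three alike side by side in the rack: open pocket, inside 146 mm (y) x 50 mm (x), inner floor 5 mm above its origin (centre of its underside), walls 16 mm high and 4 thick, a label plate 34 mm high at its +y end. Fixed. The clamp lies in it flat, blue band up, either way round.
- slot_green: the green slot, same shape, empty; not for this clamp.
- slot_red: the red slot, same shape, taken by the red clamp (whose lug rises to 48 mm); not for this clamp.
- tray: loose white pouring tray, 0.22 kg empty: 124 mm wide (x), 190 long (y), walls 36 high, floor 3; origin at the centre of its underside. Its -y end is a ramp, 20 degrees, to 15 mm high over the last 40 mm, with no wall: it pours there when tipped 45 degrees or, surer, 60. A 16 mm flange on its +y wall lies under the clamp's fork. A blue bridge handle crosses it above its middle.
- tray_handle (a point): middle of the tray's handle bar, 80 mm above the tray's underside: bar along the tray's x, 132 mm long, 14 mm thick (y), 26 mm high. Pinch it firmly across the 14 mm.
- bin: fixed yellow waste bin, open top: outside 220 mm (x) x 240 mm (y) x 125 mm high, wall and floor 4 mm; rim bead to 128 mm. Origin at the centre of its underside on the bench.
- tray_tube0: in the tray (2 to 4 such, absent otherwise): spent sample tube lying on its side: clear tube 16 mm in diameter, yellow six-sided cap (17 mm across flats, 20 mm long) at one end, 105 mm long overall, 20 g, slippery. Origin on its axis at mid length; x runs along the tube towards the cap (the round part is x = -52 to +32 mm).
- tray_tube1: in the tray (2 to 4 such, absent otherwise): spent sample tube lying on its side: clear tube 16 mm in diameter, yellow six-sided cap (17 mm across flats, 20 mm long) at one end, 105 mm long overall, 20 g, slippery. Origin on its axis at mid length; x runs along the tube towards the cap (the round part is x = -52 to +32 mm).
- tray_tube2: in the tray (2 to 4 such, absent otherwise): spent sample tube lying on its side: clear tube 16 mm in diameter, yellow six-sided cap (17 mm across flats, 20 mm long) at one end, 105 mm long overall, 20 g, slippery. Origin on its axis at mid length; x runs along the tube towards the cap (the round part is x = -52 to +32 mm).
- tray_tube3: in the tray (2 to 4 such, absent otherwise): spent sample tube lying on its side: clear tube 16 mm in diameter, yellow six-sided cap (17 mm across flats, 20 mm long) at one end, 105 mm long overall, 20 g, slippery. Origin on its axis at mid length; x runs along the tube towards the cap (the round part is x = -52 to +32 mm).
- bench_tube0: on the bench (2 to 4 such, absent otherwise): spent sample tube lying on its side: clear tube 16 mm in diameter, yellow six-sided cap (17 mm across flats, 20 mm long) at one end, 105 mm long overall, 20 g, slippery. Origin on its axis at mid length; x runs along the tube towards the cap (the round part is x = -52 to +32 mm).
- bench_tube1: on the bench (2 to 4 such, absent otherwise): spent sample tube lying on its side: clear tube 16 mm in diameter, yellow six-sided cap (17 mm across flats, 20 mm long) at one end, 105 mm long overall, 20 g, slippery. Origin on its axis at mid length; x runs along the tube towards the cap (the round part is x = -52 to +32 mm).
- bench_tube2: on the bench (2 to 4 such, absent otherwise): spent sample tube lying on its side: clear tube 16 mm in diameter, yellow six-sided cap (17 mm across flats, 20 mm long) at one end, 105 mm long overall, 20 g, slippery. Origin on its axis at mid length; x runs along the tube towards the cap (the round part is x = -52 to +32 mm).
- bench_tube3: on the bench (2 to 4 such, absent otherwise): spent sample tube lying on its side: clear tube 16 mm in diameter, yellow six-sided cap (17 mm across flats, 20 mm long) at one end, 105 mm long overall, 20 g, slippery. Origin on its axis at mid length; x runs along the tube towards the cap (the round part is x = -52 to +32 mm).
- amber_bottle: bystander: amber bottle, 52 mm diameter, 100 mm high, between shaker and bin; origin at the centre of its underside.
- reagent_jar: bystander: jar with a green cap, 54 mm diameter, 65 mm high, beyond the rack; origin at the centre of its underside.
- timer: bystander: lab timer, 60 x 80 x 18 mm, lying in front of the bin; origin at the centre of its underside.

How it is judged:
By the outcome, as a careful person would: the job done as asked, in the order asked, and still so for the second after the job is handed in, with the robot touching nothing.
Of tray_tube0, tray_tube1, tray_tube2, tray_tube3 only 2 to 4 are there at a start; the rules pass over those that are not, and their reading is None.
Of bench_tube0, bench_tube1, bench_tube2, bench_tube3 only 2 to 4 are there at a start; the rules pass over those that are not, and their reading is None.
At some moment in a run one of bench_tube0, bench_tube1, bench_tube2, bench_tube3 may be knocked a few centimetres aside while the robot is not near it.
It also fails if it takes over 210 s, if anything falls off the work surface, if the arm or the gripper's body presses on something with over 40 N, if the wrist force passes 120 N, or if a joint passes its speed limit or range.

ROBOT

A 6-joint arm with a two-finger parallel gripper is mounted at the origin on the work surface. World frame = base frame: x ahead of the robot, y to its left, z up, the work surface at z = 0. Lengths are in m, angles in rad, forces in N, time in s.
With the tool pointing down it reaches from about 0.35 to 0.975 m from the base axis. Payload 4.9 kg.
Tool frame: the origin (TCP) lies at the very end of the fingers, on their centre line; the grasp point (between the pads) lies behind it (manip.grip_depth is the z of the grasp point in the tool frame, in m); z points along the fingers, y is the direction in which the jaws open and shut (so a half turn about z gives the same grasp; the last joint's range is limited). The gripper opens to 85 mm and grips with 20 to 120 N. Pads are 22 mm wide; open, the fingers measure 114 mm over their backs; the gripper's body (76 mm by 85 mm) begins 54 mm behind the grasp point. The pads swing forward as they close: fully open they stand 13 mm farther back than shut.
Start: joints at [-1.445, 0.053, 1.613, -0, 1.476, -0.119], TCP at [0.151, -0.606, 0.231] pointing down, gripper open.
Joint ranges: [-3.01, 3.01], [-1.01, 2.22], [0.06, 2.58], [-1.02, 4.17], [0.09, 2.62], [-3.14, 3.14]. Speed limits (rad/s): [2.57, 2.57, 3.14, 3.14, 3.14, 3.14].

INTERFACE

Orientations are given as a unit quaternion [w, x, y, z].
In Python, from plant import state, optics, manip, silhouettes, place_of gives the robot as it stands. The module is installed in compiled form; this text tells all that it offers.
- The arm moves only by the tool jog_arm, never from a script. Its argument "increments" is a list of rows, each an object with "slide": the shift along the tool's x, y, z in mm, a list of three; "rotation": the turn, a rotation vector about the tool's x, y, z in degrees, a list of three. A call has 1 to 20 rows; each row shifts and turns the commanded pose from where the row before left it, along the tool's axes as they then stand; what a row does not reach is not made up. A row lasts 1/12 s, in which the tool goes at most 41.7 mm and 7.16 degrees, less where a joint would pass 70% of its speed; a pose out of reach is approached as far as the arm can. A call with a gripper value outside its range is refused whole. "fingers" is the opening, from 0 (shut) to 1 (fully open), set as the call begins (left out, the last holds). The fingers move at their own pace and stop on an object; the grip force is fixed at half the most. Time passes only in rows, so rows that do not move let the fingers close. It gives the time, the measured TCP pose, the force and the opening at its end, in the units of the state.
- state(): the state, without advancing time (a new reading comes with each control period).
- optics.grab_frame(name): name is "scene" or "top" or "wrist"; returns a dict with "frame" (480x640x3 uint8, blue, green, red), "camera_matrix" (3x3 intrinsics, pixels), "R" (3x3) and "t" (3): a world point X has camera coordinates R X + t. Camera axes: x right, y down, z forward; pixel columns grow to the right and rows downward; lengths in m; the calibration is good to about 2 mm. A picture is of the moment at which its call begins. There is no depth.
- manip.job_done(): hands the job in, once; it reports no verdict.
Trained networks look in the newest picture that a camera, given by its name, has taken for a name from the list of things; names that differ only in an ending like _2 or _b are one class to them, and where a whole thing is asked for, a point or a joint stands for the part that bears it (a point fixed in the world has none). Each returns a list of dicts, best first, with "score" (0 to 1); they miss things now and then, are a little off and sometimes report something else, mostly with a low value. They report only what shows in the picture. A call takes as long as a camera call.
- silhouettes(thing, camera): "mask" (480x640 bool, what is visible of it) and "bbox" ([left, top, right, bottom] in pixels, round what is visible of it).
- place_of(thing, camera): "uv" ([column, row] in pixels: a listed point, or the origin of a listed thing).
The state is a dict: "time": time; "joint_pos": joint angles; "joint_vel": joint speeds; "joint_efforts": joint torques, N m; "tool_pos": TCP position; "tool_rot": TCP orientation; "contact_force": force on the tool from outside, world axes, zero at the start; "ft_torque": the same for the moment, N m; "gripper_width": opening from 0.0 (shut) to 1.0 (fully open).
Only numpy, scipy, OpenCV 4.12 (cv2) and the standard library are available. Lean on these libraries where they do the work, as an engineer would, in place of code of your own. Each camera call takes 0.05 s, during which the arm holds its last target.

## Working session

There is one attempt and no reset: what is moved stays moved. The work goes in short steps, Python scripts to look and compute and a tool call to move; the robot and the scene stay as the last step left them, time stands still between calls to the robot, and variables do not carry over. Pictures are saved under pics/ and viewed, and the job is handed in when it is done.

Besides the shell and the picture viewer there is one more tool, called after "Call:" as name(argument=value, ...), one argument or row to a line, values as JSON. jog_arm: Moves the arm, as the interface text tells. Its arguments: {"type":"object","properties":{"increments":{"type":"array","items":{"type":"object","properties":{"slide":{"type":"array","items":{"type":"number"}},"rotation":{"type":"array","items":{"type":"number"}}}}},"fingers":{"type":"number"}},"required":["increments"]}

```bash
mkdir -p pics; ls; python3 - <<'E'
from plant import state, optics, manip
import cv2
print(state()); print(manip.grip_depth)
for n in("scene","top","wrist"):
    f=optics.grab_frame(n); cv2.imwrite(f"pics/a_{n}.png",f["frame"]); print(n,f["camera_matrix"].round(1).tolist(),f["R"].round(3).tolist(),f["t"].round(3).tolist())
E
```

```text
pics
{'time': 0.0, 'joint_pos': array([-1.44497701e+00,  5.33549182e-02,  1.61429815e+00,  1.29883339e-06,
        1.47600452e+00, -1.19040343e-01]), 'joint_vel': array([-1.14070916e-03, -1.71056967e-04, -4.16284762e-04, -3.51046209e-05,
       -2.17191247e-03,  4.63693522e-04]), 'joint_efforts': array([ 4.84518150e-04, -3.93687236e+01, -3.70177674e+01,  1.75845565e-05,
        7.17350253e-03, -1.05603453e-05]), 'tool_pos': array([ 0.15140978, -0.60573751,  0.23006174]), 'tool_rot': array([-1.03246755e-03,  9.92514304e-01,  1.22124079e-01, -2.85310619e-06]), 'contact_force': array([-0.18404769, -0.67704547,  0.08471282]), 'ft_torque': array([ 0.02601259, -0.02617804, -0.00290259]), 'gripper_width': 0.9996277089416896}
-0.0187
scene [[536.0, 0.0, 310.2], [0.0, 536.0, 230.0], [0.0, 0.0, 1.0]] [[0.105, 0.994, 0.001], [0.738, -0.077, -0.67], [-0.667, 0.071, -0.742]] [-0.095, -0.304, 1.799]
top [[583.0, 0.0, 319.6], [0.0, 583.0, 248.7], [0.0, 0.0, 1.0]] [[-0.027, -1.0, -0.012], [-0.989, 0.029, -0.142], [0.142, 0.008, -0.99]] [0.072, 0.519, 1.202]
wrist [[354.0, 0.0, 322.1], [0.0, 354.0, 239.1], [0.0, 0.0, 1.0]] [[0.242, -0.97, -0.002], [-0.923, -0.23, 0.31], [-0.301, -0.073, -0.951]] [-0.624, -0.041, 0.381]
```

View pics/a_scene.png

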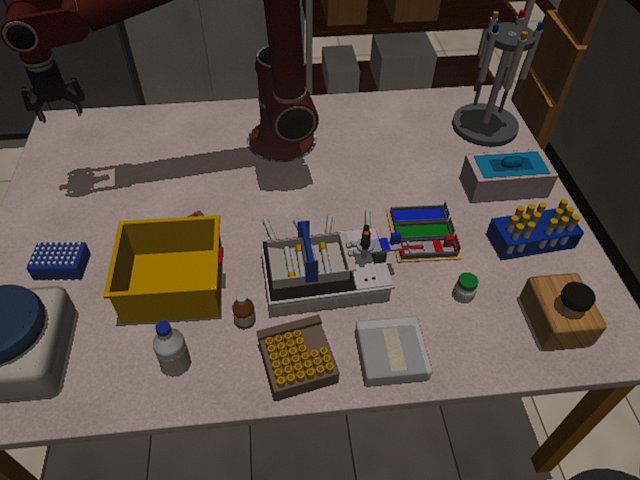

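View pics/a_top.png

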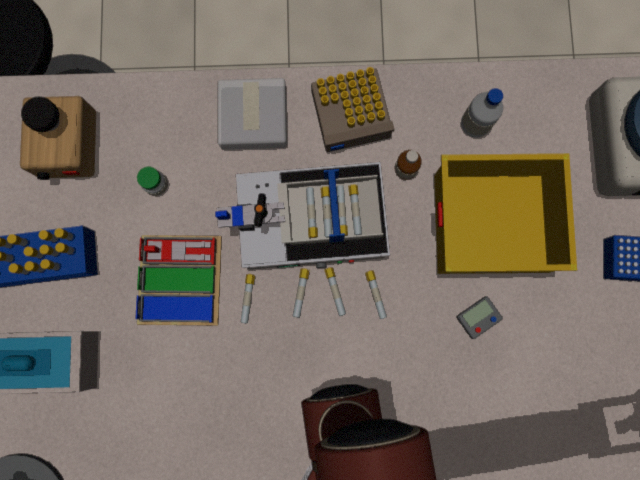

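View pics/a_wrist.png

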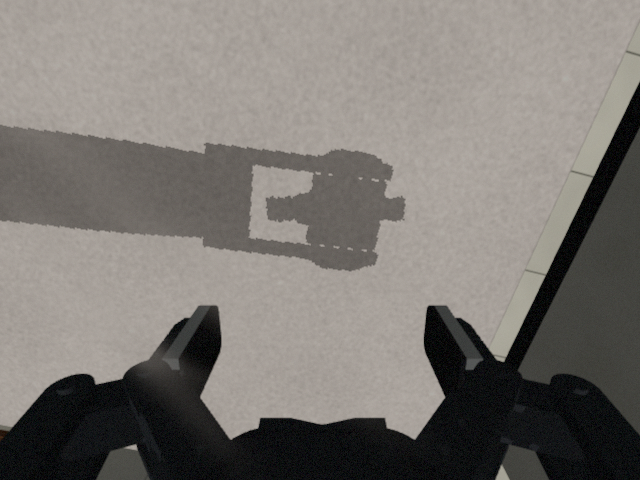

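```bash
cat > h.py <<'E'
import numpy as np, cv2
from plant import state, optics, manip, silhouettes, place_of
from scipy.spatial.transform import Rotation as Ro
def Pm(f): return f["camera_matrix"]@np.c_[f["R"],f["t"]]
def tri(f1,uv1,f2,uv2):
    X=cv2.triangulatePoints(Pm(f1),Pm(f2),np.array(uv1,float).reshape(2,1),np.array(uv2,float).reshape(2,1)).ravel()
    return X[:3]/X[3]
def proj(f,X):
    p=Pm(f)@np.r_[X,1]; return p[:2]/p[2]
def ray(f,uv,z):
    d=f["R"].T@np.linalg.solve(f["camera_matrix"],[uv[0],uv[1],1]); c=-f["R"].T@f["t"]
    return c+d*(z-c[2])/d[2]
def toolR():
    w,x,y,z=state()["tool_rot"]; return Ro.from_quat([x,y,z,w])
def axis(m):
    "principal axis of mask: centre, two ends"
    ys,xs=np.nonzero(m); p=np.c_[xs,ys].astype(float); c=p.mean(0); d=np.linalg.svd(p-c,full_matrices=False)[2][0]
    s=(p-c)@d; return c,c+d*np.percentile(s,1),c+d*np.percentile(s,99)
def go(pos,yaw):
    """slide in tool axes (mm) and turn about tool z (deg) to bring TCP to pos, with jaw (tool y) direction at yaw (deg, mod 180), pointing down"""
    R=toolR(); p=state()["tool_pos"]
    M=R.as_matrix()
    cur=np.degrees(np.arctan2(M[1,1],M[0,1]))
    d=(yaw-cur+90)%180-90
    tilt=np.degrees(np.arccos(-M[2,2]))
    print("jaw yaw now %.1f"%cur,"tilt %.2f"%tilt,"slide",(M.T@(np.array(pos)-p)*1000).round(1),"rot z (tool) %.1f or %.1f"%(-d,-d+(180 if d>0 else -180)), "j6 %.2f"%state()["joint_pos"][5])
def st():
    s=state(); print("t %.2f"%s["time"],s["tool_pos"].round(4),s["joint_pos"].round(2),"F",s["contact_force"].round(1),"w %.3f"%s["gripper_width"])
E
python3 - <<'E'
from h import *
fs={n:optics.grab_frame(n) for n in("scene","top")}
names="shaker tray_place nut_grip wing_nut clamp clamp_lug slot_blue slot_green slot_red tray tray_handle bin amber_bottle reagent_jar timer".split()
for n in names:
    r={c:place_of(n,c) for c in fs}
    s=[(c,[(np.round(d["uv"],1).tolist(),round(d["score"],2)) for d in r[c][:3]]) for c in fs]
    print(n,s)
    if r["scene"] and r["top"]: print("   ",tri(fs["scene"],r["scene"][0]["uv"],fs["top"],r["top"][0]["uv"]).round(4))
for n in["bench_tube0","tray_tube0"]:
    for c in fs:
        for d in place_of(n,c): print(n,c,np.round(d["uv"],1),round(d["score"],2),ray(fs[c],d["uv"],.008).round(3))
        for d in silhouettes(n,c): print(" sil",d["bbox"],round(d["score"],2),[a.round(1).tolist() for a in axis(d["mask"])])
st()
E
```

```text
shaker [('scene', [([320.4, 275.7], 0.85)]), ('top', [([330.9, 202.1], 0.35)])]
    [0.6192 0.0424 0.0515]
tray_place [('scene', [([174.6, 284.2], 0.48)]), ('top', [([264.9, 214.3], 0.67)])]
    [ 0.6749 -0.0468  0.2621]
nut_grip [('scene', [([241.4, 320.6], 0.72), ([363.0, 234.5], 0.52)]), ('top', [([263.3, 212.8], 0.6), ([358.2, 211.9], 0.46)])]
    [ 0.663   0.0287 -0.0097]Traceback (most recent call last):
  File "<stdin>", line 5, in <module>
ValueError: it knows: amber_bottle, bench_tube, bin, clamp, clamp_lug, nut_grip, reagent_jar, shaker, slot_blue, slot_green, slot_red, timer, tray, tray_handle, tray_place, tray_tube
```

```bash
cat > look.py <<'E'
from h import *
import sys
fs={n:optics.grab_frame(n) for n in("scene","top")}
names="shaker tray_place nut_grip clamp clamp_lug slot_blue slot_green slot_red tray tray_handle bin amber_bottle reagent_jar timer".split()
for n in names:
    r={c:place_of(n,c) for c in fs}
    s=[(c,[(np.round(d["uv"],1).tolist(),round(d["score"],2)) for d in r[c][:3]]) for c in fs]
    print(n,s)
    for a in r["scene"][:2]:
      for b in r["top"][:2]:
        X=tri(fs["scene"],a["uv"],fs["top"],b["uv"]); e=np.linalg.norm(proj(fs["scene"],X)-a["uv"])
        if e<4: print("   ",X.round(4),round(e,1))
for n in["bench_tube","tray_tube"]:
    for c in fs:
        for d in place_of(n,c): print(n,c,np.round(d["uv"],1),round(d["score"],2),ray(fs[c],d["uv"],.008).round(3))
        for d in silhouettes(n,c): print(" sil",d["bbox"],round(d["score"],2),[a.round(1).tolist() for a in axis(d["mask"])])
st()
E
python3 look.py
```

```text
shaker [('scene', [([320.5, 274.4], 0.66)]), ('top', [([339.8, 212.2], 0.19)])]
tray_place [('scene', []), ('top', [])]
nut_grip [('scene', [([367.4, 237.2], 0.66), ([299.7, 263.4], 0.4)]), ('top', [([261.2, 209.9], 0.82), ([322.5, 214.1], 0.45)])]
    [0.5855 0.1718 0.1445] 1.3
clamp [('scene', [([374.6, 241.5], 0.89)]), ('top', [([253.1, 213.8], 0.6), ([333.7, 216.9], 0.5)])]
    [0.5828 0.1912 0.1229] 1.7
clamp_lug [('scene', [([395.0, 236.7], 0.85), ([194.6, 223.8], 0.68), ([173.5, 284.2], 0.54)]), ('top', [([222.1, 212.5], 0.93), ([247.0, 296.1], 0.19)])]
    [0.5838 0.2464 0.1363] 0.5
slot_blue [('scene', [([420.2, 212.1], 0.59)]), ('top', [([178.9, 307.4], 0.78)])]
    [0.4056 0.3642 0.0262] 2.0
slot_green [('scene', [([423.5, 232.9], 0.77), ([303.1, 229.8], 0.68)]), ('top', [([176.3, 282.5], 0.88), ([356.6, 211.5], 0.42)])]
    [ 0.4603  0.3715 -0.0016] 0.4
slot_red [('scene', [([429.2, 249.7], 0.98)]), ('top', [([180.1, 252.1], 0.64)])]
    [0.527  0.3659 0.0031] 1.1
tray [('scene', [([307.0, 266.5], 0.94)]), ('top', [([335.1, 214.3], 0.63), ([378.1, 292.7], 0.47)])]
    [0.
[... 2182 characters left out ...]

tray_tube top [356.8 212.6] 0.84 [ 0.602 -0.026  0.008]
tray_tube top [326.1 212.9] 0.84 [0.604 0.041 0.008]
tray_tube top [312.3 212.5] 0.63 [0.605 0.072 0.008]
 sil [350.7, 185.0, 367.1, 232.7] 0.69 [[355.0, 208.7], [352.2, 184.3], [357.9, 233.9]]
 sil [320.2, 187.6, 332.5, 233.9] 0.62 [[325.8, 209.4], [324.2, 186.2], [327.5, 232.9]]
 sil [305.0, 190.4, 316.3, 237.0] 0.62 [[310.9, 212.0], [309.3, 187.1], [312.4, 236.9]]
 sil [334.1, 185.3, 347.1, 237.0] 0.59 [[341.5, 208.8], [339.4, 185.2], [343.5, 232.2]]
 sil [137.3, 290.4, 216.2, 324.1] 0.59 [[175.2, 307.6], [137.0, 307.1], [213.0, 308.1]]
t 2.45 [ 0.1514 -0.6064  0.2313] [-1.45  0.05  1.61 -0.    1.48 -0.12] F [-0.4  0.   1. ] w 1.002
```

```bash
python3 - <<'E'
import cv2
f=cv2.imread("pics/a_top.png"); cv2.imwrite("pics/b1.png",cv2.resize(f[150:280,205:405],None,fx=4,fy=4,interpolation=cv2.INTER_CUBIC))
f=cv2.imread("pics/a_scene.png"); cv2.imwrite("pics/b2.png",cv2.resize(f[190:320,255:455],None,fx=4,fy=4,interpolation=cv2.INTER_CUBIC))
E
```

```text
(no output)
```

View pics/b1.png

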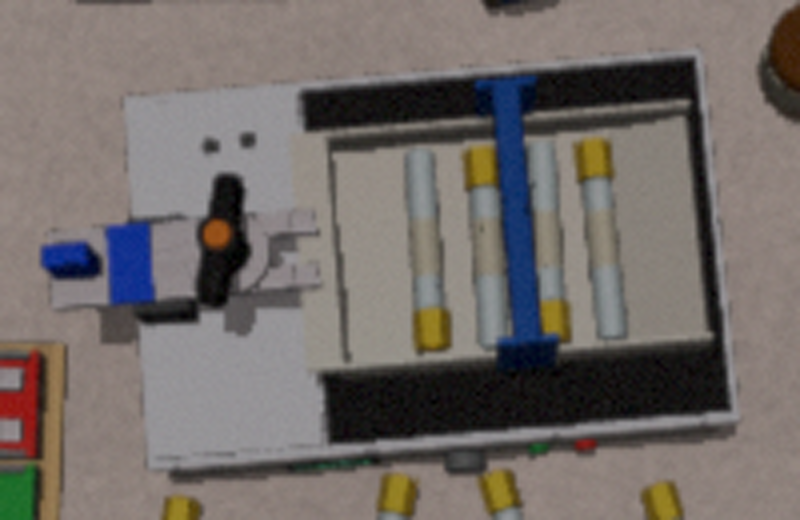

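View pics/b2.png

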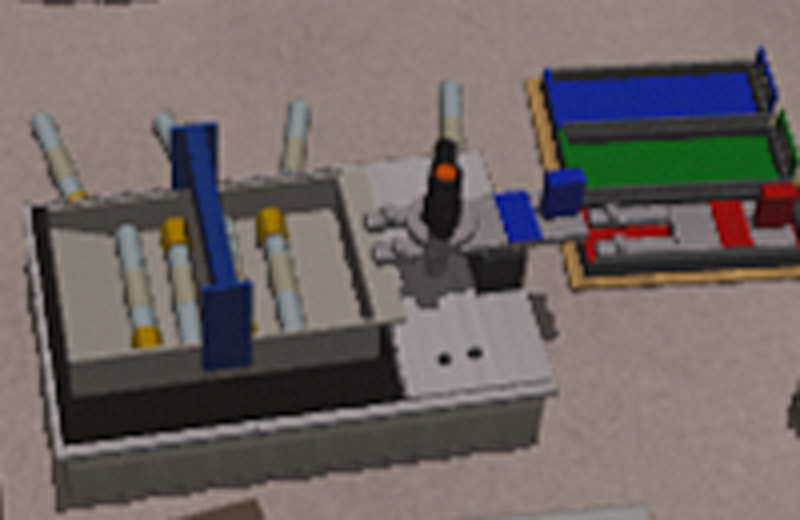

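```bash
python3 - <<'E'
from h import *
fs={n:optics.grab_frame(n) for n in("scene","top")}
f=fs["top"]
c=[(126,97),(700,53),(737,418),(150,467)]
for z in(.066,.07):
    W=np.array([ray(f,(205+(a+.5)/4-.5,150+(b+.5)/4-.5),z)[:2] for a,b in c])
    print(W.round(4).tolist(),W.mean(0).round(4),[round(np.linalg.norm(W[i]-W[(i+1)%4]),4) for i in range(4)])
    a=W[0]-W[1]+W[3]-W[2]; print("y-axis dir", np.degrees(np.arctan2(a[1],a[0])))
    b=W[0]-W[3]+W[1]-W[2]; print("x-axis dir", np.degrees(np.arctan2(b[1],b[0])))
# nut disc and lug
def cr(a,b,ox,oy): return (ox+(a+.5)/4-.5,oy+(b+.5)/4-.5)
print("disc",tri(fs["scene"],cr(446,173,255,190),f,cr(217,233,205,150)).round(4))
g=fs["scene"]
W=[tri(g,cr(*p,255,190),f,cr(*q,205,150)) for p,q in [((30,205),(700,53)),]]
print(W)
c2=[(30,207),(62,450),(553,385)]
print([ray(g,cr(*p,255,190),.066).round(4).tolist() for p in c2])
c=[(208,232),(236,178),]
st()
E
```

```text
[[0.6814, 0.2298], [0.6961, -0.0748], [0.5007, -0.0858], [0.4839, 0.2187]] [0.5905 0.072 ] [np.float64(0.3049), np.float64(0.1957), np.float64(0.3049), np.float64(0.1979)]
y-axis dir 92.9640932065945
x-axis dir 3.2131478314801196
[[0.6803, 0.2292], [0.695, -0.0744], [0.5002, -0.0853], [0.4834, 0.2181]] [0.5897 0.0719] [np.float64(0.3039), np.float64(0.1951), np.float64(0.3039), np.float64(0.1972)]
y-axis dir 92.9640932065945
x-axis dir 3.2131478314801187
disc [0.5856 0.1712 0.1611]
[array([ 0.64738239, -0.0679772 ,  0.23055253])]
[[0.5036, -0.0842, 0.066], [0.6975, -0.0738, 0.066], [0.681, 0.2276, 0.066]]
t 2.55 [ 0.1515 -0.6063  0.2313] [-1.45  0.05  1.61  0.    1.48 -0.12] F [ 0.2 -0.2  0.3] w 0.997
```

```bash
python3 - <<'E'
from h import *
go([.5855,.1715,.240],81.6)
E
```

```text
jaw yaw now -76.0 tilt 0.00 slide [ 609.6 -649.5   -8.7] rot z (tool) 22.4 or -157.6 j6 -0.12
```

Call:
jog_arm(
  increments=[
    {"slide": [20, -21, 0]},
    {"slide": [28, -29.5, 0]},
    {"slide": [28, -29.5, 0]},
    {"slide": [28, -29.5, 0]},
    {"slide": [28, -29.5, 0]},
    {"slide": [28, -29.5, 0]},
    {"slide": [28, -29.5, 0]},
    {"slide": [28, -29.5, 0]},
    {"slide": [28, -29.5, 0]},
    {"slide": [28, -29.5, 0]},
    {"slide": [28, -29.5, 0]},
    {"slide": [28, -29.5, 0]},
    {"slide": [28, -29.5, 0]},
    {"slide": [28, -29.5, 0]},
    {"slide": [28, -29.5, 0]},
    {"slide": [28, -29.5, 0]},
    {"slide": [28, -29.5, 0]},
    {"slide": [28, -29.5, 0]},
    {"slide": [28, -29.5, 0]},
    {"slide": [28, -29.5, -4]},
  ],
  fingers=0.6,
)

```text
invalid input
```

```bash
python3 - <<'E'
from h import *
st(); go([.5855,.1715,.240],81.6)
E
```

```text
t 2.55 [ 0.1515 -0.6063  0.2313] [-1.45  0.05  1.61  0.    1.48 -0.12] F [ 0.2 -0.2  0.3] w 0.997
jaw yaw now -76.0 tilt 0.00 slide [ 609.6 -649.5   -8.7] rot z (tool) 22.4 or -157.6 j6 -0.12
```

Call:
jog_arm(
  increments=[
    {"slide": [20, -21, 0], "rotation": [0, 0, 0]},
    {"slide": [28, -29.5, 0], "rotation": [0, 0, 0]},
    {"slide": [28, -29.5, 0], "rotation": [0, 0, 0]},
    {"slide": [28, -29.5, 0], "rotation": [0, 0, 0]},
    {"slide": [28, -29.5, 0], "rotation": [0, 0, 0]},
    {"slide": [28, -29.5, 0], "rotation": [0, 0, 0]},
    {"slide": [28, -29.5, 0], "rotation": [0, 0, 0]},
    {"slide": [28, -29.5, 0], "rotation": [0, 0, 0]},
    {"slide": [28, -29.5, 0], "rotation": [0, 0, 0]},
    {"slide": [28, -29.5, 0], "rotation": [0, 0, 0]},
    {"slide": [28, -29.5, 0], "rotation": [0, 0, 0]},
    {"slide": [28, -29.5, 0], "rotation": [0, 0, 0]},
    {"slide": [28, -29.5, 0], "rotation": [0, 0, 0]},
    {"slide": [28, -29.5, 0], "rotation": [0, 0, 0]},
    {"slide": [28, -29.5, 0], "rotation": [0, 0, 0]},
    {"slide": [28, -29.5, 0], "rotation": [0, 0, 0]},
    {"slide": [28, -29.5, 0], "rotation": [0, 0, 0]},
    {"slide": [28, -29.5, 0], "rotation": [0, 0, 0]},
    {"slide": [28, -29.5, 0], "rotation": [0, 0, 0]},
    {"slide": [28, -29.5, -4], "rotation": [0, 0, 0]},
  ],
  fingers=0.6,
)

```text
time: 4.22
tool_pos: [0.5463, 0.0938, 0.2346]
tool_rot: [0.0, 0.992, 0.122, -0.001]
contact_force: [1.1, -0.5, -0.2]
gripper_width: 0.6
```

```bash
python3 - <<'E'
from h import *
st(); go([.5855,.1715,.240],81.6)
E
```

```text
t 4.22 [0.5463 0.0938 0.2346] [ 0.04 -0.12  1.77 -0.    1.49  1.36] F [ 1.1 -0.5 -0.2] w 0.600
jaw yaw now -75.9 tilt 0.06 slide [ 56.9 -65.9  -5.5] rot z (tool) 22.5 or -157.5 j6 1.36
```

Call:
jog_arm(
  increments=[
    {"slide": [26, -29, 0], "rotation": [0, 0, 0]},
    {"slide": [26, -29, 0], "rotation": [0, 0, 0]},
    {"slide": [0, 0, 0], "rotation": [0, 0, -7]},
    {"slide": [0, 0, 0], "rotation": [0, 0, -7]},
    {"slide": [0, 0, 0], "rotation": [0, 0, -7]},
    {"slide": [0, 0, 0], "rotation": [0, 0, -7]},
    {"slide": [0, 0, 0], "rotation": [0, 0, -7]},
    {"slide": [0, 0, 0], "rotation": [0, 0, -7]},
    {"slide": [0, 0, 0], "rotation": [0, 0, -7]},
    {"slide": [0, 0, 0], "rotation": [0, 0, -7]},
    {"slide": [0, 0, 0], "rotation": [0, 0, -7]},
    {"slide": [0, 0, 0], "rotation": [0, 0, -7]},
    {"slide": [0, 0, 0], "rotation": [0, 0, -7]},
    {"slide": [0, 0, 0], "rotation": [0, 0, -7]},
    {"slide": [0, 0, 0], "rotation": [0, 0, -7]},
    {"slide": [0, 0, 0], "rotation": [0, 0, -7]},
    {"slide": [0, 0, 0], "rotation": [0, 0, -7]},
    {"slide": [0, 0, 0], "rotation": [0, 0, -7]},
    {"slide": [0, 0, 0], "rotation": [0, 0, -7]},
    {"slide": [0, 0, 0], "rotation": [0, 0, -7]},
  ],
)

```text
time: 5.88
tool_pos: [0.5825, 0.1605, 0.2353]
tool_rot: [0.0, 0.339, 0.941, 0.0]
contact_force: [0.8, -0.4, 0.6]
gripper_width: 0.602
```

Call:
jog_arm(
  increments=[
    {"slide": [0, 0, 0], "rotation": [0, 0, -7]},
    {"slide": [0, 0, 0], "rotation": [0, 0, -7]},
    {"slide": [0, 0, 0], "rotation": [0, 0, -7]},
    {"slide": [0, 0, 0], "rotation": [0, 0, -7]},
    {"slide": [0, 0, 0], "rotation": [0, 0, -3.5]},
    {"slide": [0, 0, 0], "rotation": [0, 0, 0]},
  ],
)

```text
time: 6.38
tool_pos: [0.5825, 0.1605, 0.2353]
tool_rot: [-0.0, 0.073, 0.997, -0.0]
contact_force: [0.5, -0.7, 0.0]
gripper_width: 0.599
```

```bash
python3 - <<'E'
from h import *
f=optics.grab_frame("wrist"); cv2.imwrite("pics/c1.png",f["frame"])
X=np.array([.5856,.1715,.146]); print("expected nut px",proj(f,X).round(1))
for d in place_of("nut_grip","wrist"): print(d["uv"],d["score"],ray(f,d["uv"],.146).round(4))
for d in place_of("clamp_lug","wrist"): print("lug",d["uv"],d["score"],ray(f,d["uv"],.137).round(4))
st(); go([.5855,.1715,.240],81.6)
E
```

```text
expected nut px [339.1 247.5]
[341.3, 244.9] 0.95 [0.5839 0.1733 0.146 ]
lug [439.8, 216.3] 0.73 [0.5762 0.2445 0.137 ]
lug [343.2, 246.3] 0.46 [0.5883 0.1745 0.137 ]
lug [156.8, 65.7] 0.2 [0.4541 0.0758 0.137 ]
t 6.53 [0.5825 0.1605 0.2353] [ 0.15  0.    1.66 -0.    1.48 -1.28] F [-0.2  1.4 -0. ] w 0.601
jaw yaw now 81.4 tilt 0.00 slide [-1.3 11.4 -4.7] rot z (tool) -0.2 or 179.8 j6 -1.28
```

View pics/c1.png

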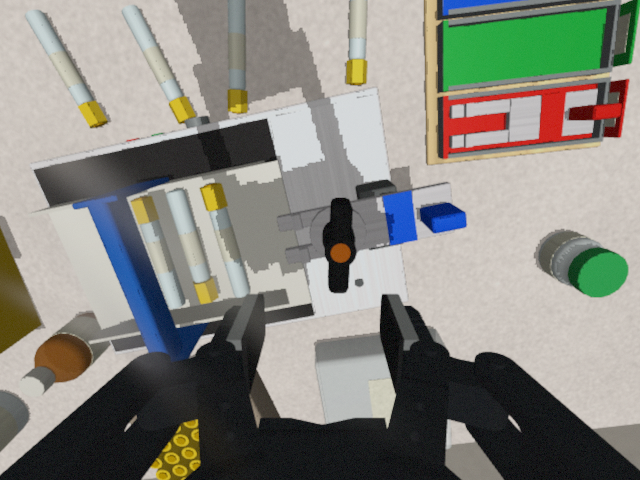

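Call:
jog_arm(
  increments=[
    {"slide": [-0.7, 12, 10], "rotation": [0, 0, 0]},
    {"slide": [0, 0, 30], "rotation": [0, 0, 0]},
    {"slide": [0, 0, 30], "rotation": [0, 0, 0]},
    {"slide": [0, 0, 25], "rotation": [0, 0, 0]},
    {"slide": [0, 0, 12], "rotation": [0, 0, 0]},
    {"slide": [0, 0, 0], "rotation": [0, 0, 0]},
  ],
  fingers=0.5,
)

```text
time: 7.03
tool_pos: [0.5822, 0.1724, 0.1235]
tool_rot: [-0.004, 0.074, 0.997, -0.001]
contact_force: [-1.4, -0.6, -0.7]
gripper_width: 0.498
```

Call:
jog_arm(
  increments=[
    {"slide": [0, 0, 0], "rotation": [0, 0, 0]},
    {"slide": [0, 0, 0], "rotation": [0, 0, 0]},
    {"slide": [0, 0, 0], "rotation": [0, 0, 0]},
    {"slide": [0, 0, 0], "rotation": [0, 0, 0]},
    {"slide": [0, 0, 0], "rotation": [0, 0, 0]},
    {"slide": [0, 0, 0], "rotation": [0, 0, 0]},
  ],
  fingers=0,
)

```text
time: 7.53
tool_pos: [0.5857, 0.1721, 0.1299]
tool_rot: [0.001, 0.074, 0.997, 0.0]
contact_force: [-1.6, -2.7, 3.2]
gripper_width: 0.226
```

```bash
python3 - <<'E'
from h import *
st(); go([.585,.172,.127],81.6)
f=optics.grab_frame("wrist"); cv2.imwrite("pics/c2.png",f["frame"])
E
```

```text
t 7.53 [0.5857 0.1721 0.1299] [ 0.16  0.1   1.74 -0.    1.3  -1.26] F [-1.6 -2.7  3.2] w 0.226
jaw yaw now 81.5 tilt 0.12 slide [ 0.7 -0.2  2.9] rot z (tool) -0.1 or 179.9 j6 -1.26
```

View pics/c2.png

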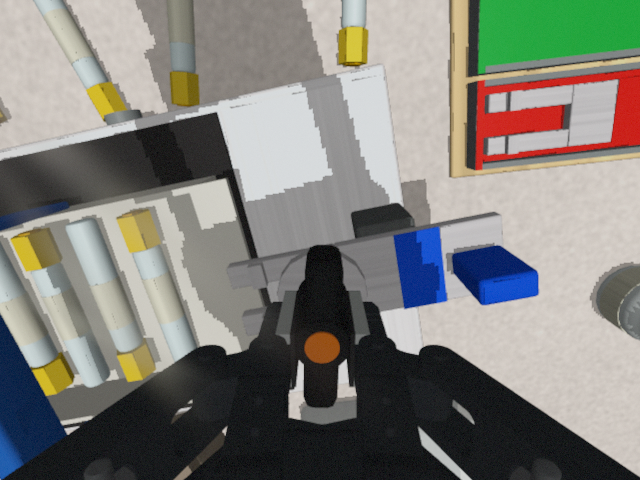

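Call:
jog_arm(
  increments=[
    {"slide": [0, 0, 0], "rotation": [0, 0, 0]},
    {"slide": [0, 0, 0], "rotation": [0, 0, 2]},
    {"slide": [0, 0, 0], "rotation": [0, 0, 4]},
    {"slide": [0, 0, -0.1], "rotation": [0, 0, 6]},
    {"slide": [0, 0, -0.1], "rotation": [0, 0, 6]},
  ],
)

```text
time: 8.0
tool_pos: [0.5857, 0.1719, 0.13]
tool_rot: [0.001, 0.231, 0.973, -0.0]
contact_force: [-2.1, -4.0, 5.0]
gripper_width: 0.224
```

```bash
python3 - <<'E'
from h import *
st(); print(state()["ft_torque"].round(2)); go([.585,.172,.127],81.6)
E
```

```text
t 8.00 [0.5857 0.1719 0.13  ] [ 0.16  0.1   1.74 -0.    1.3  -0.94] F [-2.1 -4.   5. ] w 0.224
[-0.72  0.46  0.19]
jaw yaw now 63.3 tilt 0.12 slide [ 0.7 -0.2  3. ] rot z (tool) -18.3 or 161.7 j6 -0.94
```

Turning with about 0.2 N m resistance, in line with the nut. Continue.

Call:
jog_arm(
  increments=[
    {"slide": [0, 0, -0.1], "rotation": [0, 0, 7]},
    {"slide": [0, 0, -0.1], "rotation": [0, 0, 7]},
    {"slide": [0, 0, -0.1], "rotation": [0, 0, 7]},
    {"slide": [0, 0, -0.1], "rotation": [0, 0, 7]},
    {"slide": [0, 0, -0.1], "rotation": [0, 0, 7]},
    {"slide": [0, 0, -0.1], "rotation": [0, 0, 7]},
    {"slide": [0, 0, -0.1], "rotation": [0, 0, 7]},
    {"slide": [0, 0, -0.1], "rotation": [0, 0, 7]},
    {"slide": [0, 0, -0.1], "rotation": [0, 0, 7]},
    {"slide": [0, 0, -0.1], "rotation": [0, 0, 7]},
    {"slide": [0, 0, -0.1], "rotation": [0, 0, 7]},
    {"slide": [0, 0, -0.1], "rotation": [0, 0, 7]},
    {"slide": [0, 0, -0.1], "rotation": [0, 0, 7]},
    {"slide": [0, 0, -0.1], "rotation": [0, 0, 7]},
    {"slide": [0, 0, -0.1], "rotation": [0, 0, 7]},
    {"slide": [0, 0, -0.1], "rotation": [0, 0, 7]},
    {"slide": [0, 0, -0.1], "rotation": [0, 0, 7]},
    {"slide": [0, 0, -0.1], "rotation": [0, 0, 7]},
    {"slide": [0, 0, -0.1], "rotation": [0, 0, 7]},
    {"slide": [0, 0, -0.1], "rotation": [0, 0, 7]},
  ],
)

```text
time: 9.67
tool_pos: [0.5845, 0.1719, 0.1318]
tool_rot: [0.001, 0.993, 0.115, -0.001]
contact_force: [-6.8, -4.0, 7.9]
gripper_width: 0.227
```

Call:
jog_arm(
  increments=[
    {"slide": [0, 0, -0.1], "rotation": [0, 0, 7]},
    {"slide": [0, 0, -0.1], "rotation": [0, 0, 7]},
    {"slide": [0, 0, -0.1], "rotation": [0, 0, 7]},
    {"slide": [0, 0, -0.1], "rotation": [0, 0, 7]},
    {"slide": [0, 0, -0.1], "rotation": [0, 0, 7]},
    {"slide": [0, 0, -0.1], "rotation": [0, 0, 4]},
    {"slide": [0, 0, 0], "rotation": [0, 0, 0]},
  ],
)

```text
time: 10.25
tool_pos: [0.5845, 0.1723, 0.1324]
tool_rot: [0.0, 0.975, -0.221, -0.001]
contact_force: [-5.6, -3.1, 8.1]
gripper_width: 0.229
```

```bash
python3 - <<'E'
from h import *
st(); print(state()["ft_torque"].round(2)); go([.585,.172,.127],81.6)
f=optics.grab_frame("wrist"); cv2.imwrite("pics/c3.png",f["frame"])
E
```

```text
t 10.25 [0.5845 0.1723 0.1324] [ 0.16  0.1   1.74 -0.    1.31  2.18] F [-5.6 -3.1  8.1] w 0.229
[-0.62  1.19  0.04]
jaw yaw now -115.6 tilt 0.08 slide [0.6 0.1 5.4] rot z (tool) -17.2 or 162.8 j6 2.18
```

View pics/c3.png

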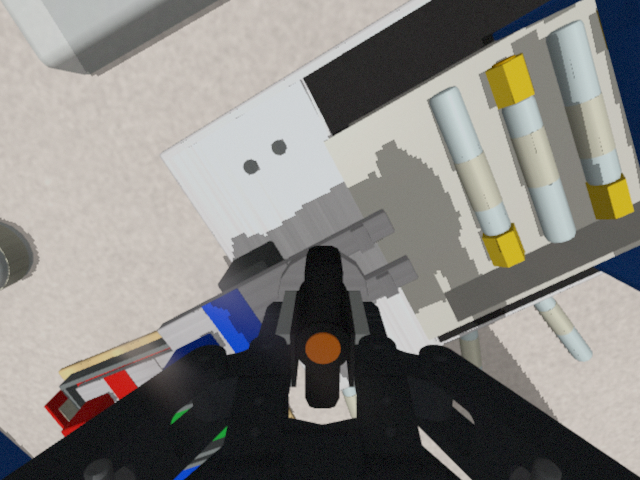

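Call:
jog_arm(
  increments=[
    {"slide": [0, 0, 0], "rotation": [0, 0, 0]},
    {"slide": [0, 0, 0], "rotation": [0, 0, 0]},
    {"slide": [0, 0, 0], "rotation": [0, 0, 0]},
    {"slide": [0, 0, -10], "rotation": [0, 0, 0]},
    {"slide": [0, 0, -25], "rotation": [0, 0, 0]},
    {"slide": [0, 0, -15], "rotation": [0, 0, 0]},
    {"slide": [0, 0, 0], "rotation": [0, 0, -7]},
    {"slide": [0, 0, 0], "rotation": [0, 0, -7]},
    {"slide": [0, 0, 0], "rotation": [0, 0, -7]},
    {"slide": [0, 0, 0], "rotation": [0, 0, -7]},
    {"slide": [0, 0, 0], "rotation": [0, 0, -7]},
    {"slide": [0, 0, 0], "rotation": [0, 0, -7]},
    {"slide": [0, 0, 0], "rotation": [0, 0, -7]},
    {"slide": [0, 0, 0], "rotation": [0, 0, -7]},
    {"slide": [0, 0, 0], "rotation": [0, 0, -7]},
    {"slide": [0, 0, 0], "rotation": [0, 0, -7]},
    {"slide": [0, 0, 0], "rotation": [0, 0, -7]},
    {"slide": [0, 0, 0], "rotation": [0, 0, -7]},
    {"slide": [0, 0, 0], "rotation": [0, 0, -7]},
    {"slide": [0, 0, 0], "rotation": [0, 0, -7]},
  ],
  fingers=0.5,
)

```text
time: 11.97
tool_pos: [0.5852, 0.1725, 0.1818]
tool_rot: [0.0, 0.804, 0.594, 0.001]
contact_force: [-0.1, -0.2, -0.8]
gripper_width: 0.498
```

Call:
jog_arm(
  increments=[
    {"slide": [0, 0, 0], "rotation": [0, 0, -7]},
    {"slide": [0, 0, 0], "rotation": [0, 0, -7]},
    {"slide": [0, 0, 0], "rotation": [0, 0, -7]},
    {"slide": [0, 0, 0], "rotation": [0, 0, -7]},
    {"slide": [0, 0, 0], "rotation": [0, 0, -7]},
    {"slide": [0, 0, 0], "rotation": [0, 0, -7]},
    {"slide": [0, 0, 0], "rotation": [0, 0, -7]},
    {"slide": [0, 0, 0], "rotation": [0, 0, -7]},
    {"slide": [0, 0, 0], "rotation": [0, 0, -7]},
    {"slide": [0, 0, 0], "rotation": [0, 0, -7]},
    {"slide": [0, 0, 0], "rotation": [0, 0, -7]},
    {"slide": [0, 0, 0], "rotation": [0, 0, -5]},
    {"slide": [0, 0, 0], "rotation": [0, 0, 0]},
  ],
)

```text
time: 13.05
tool_pos: [0.5852, 0.1724, 0.1817]
tool_rot: [0.0, 0.22, 0.976, 0.0]
contact_force: [0.0, -1.7, 0.1]
gripper_width: 0.501
```

```bash
python3 - <<'E'
from h import *
st(); print(state()["ft_torque"].round(2)); go([.585,.172,.133],64.4)
f=optics.grab_frame("wrist"); cv2.imwrite("pics/c4.png",f["frame"])
E
```

```text
t 13.05 [0.5852 0.1724 0.1817] [ 0.16  0.05  1.7   0.    1.39 -0.96] F [ 0.  -1.7  0.1] w 0.501
[ 0.03 -0.    0.  ]
jaw yaw now 64.6 tilt 0.05 slide [ 0.  -0.5 48.7] rot z (tool) 0.2 or -179.8 j6 -0.96
```

View pics/c4.png

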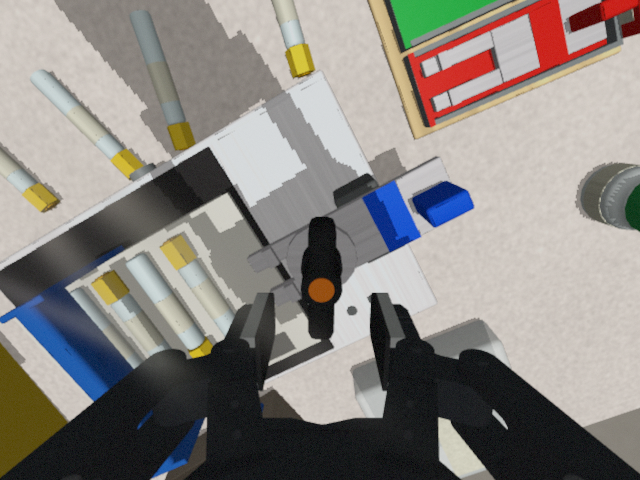

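Call:
jog_arm(
  increments=[
    {"slide": [0, 0, 10], "rotation": [0, 0, 0]},
    {"slide": [0, 0, 20], "rotation": [0, 0, 0]},
    {"slide": [0, 0, 13], "rotation": [0, 0, 0]},
    {"slide": [0, 0, 5], "rotation": [0, 0, 0]},
    {"slide": [0, 0, 0], "rotation": [0, 0, 0]},
  ],
)

```text
time: 13.52
tool_pos: [0.5833, 0.172, 0.1302]
tool_rot: [-0.002, 0.221, 0.975, -0.001]
contact_force: [0.2, 0.6, 0.0]
gripper_width: 0.498
```

Call:
jog_arm(
  increments=[
    {"slide": [0, 0, 0], "rotation": [0, 0, 0]},
    {"slide": [0, 0, 0], "rotation": [0, 0, 0]},
    {"slide": [0, 0, 0], "rotation": [0, 0, 0]},
    {"slide": [0, 0, 0], "rotation": [0, 0, 0]},
    {"slide": [0, 0, 0], "rotation": [0, 0, 0]},
    {"slide": [0, 0, 0], "rotation": [0, 0, 0]},
    {"slide": [0, 0, 0], "rotation": [0, 0, 3]},
    {"slide": [0, 0, -0.1], "rotation": [0, 0, 5]},
    {"slide": [0, 0, -0.1], "rotation": [0, 0, 7]},
    {"slide": [0, 0, -0.1], "rotation": [0, 0, 7]},
    {"slide": [0, 0, -0.1], "rotation": [0, 0, 7]},
    {"slide": [0, 0, -0.1], "rotation": [0, 0, 7]},
    {"slide": [0, 0, -0.1], "rotation": [0, 0, 7]},
    {"slide": [0, 0, -0.1], "rotation": [0, 0, 7]},
    {"slide": [0, 0, -0.1], "rotation": [0, 0, 7]},
    {"slide": [0, 0, -0.1], "rotation": [0, 0, 7]},
    {"slide": [0, 0, -0.1], "rotation": [0, 0, 7]},
    {"slide": [0, 0, -0.1], "rotation": [0, 0, 7]},
    {"slide": [0, 0, -0.1], "rotation": [0, 0, 7]},
    {"slide": [0, 0, -0.1], "rotation": [0, 0, 7]},
  ],
  fingers=0,
)

```text
time: 15.18
tool_pos: [0.585, 0.1719, 0.1352]
tool_rot: [0.0, 0.856, 0.517, -0.0]
contact_force: [-3.2, -2.6, 4.4]
gripper_width: 0.218
```

Call:
jog_arm(
  increments=[
    {"slide": [0, 0, -0.1], "rotation": [0, 0, 7]},
    {"slide": [0, 0, -0.1], "rotation": [0, 0, 7]},
    {"slide": [0, 0, -0.1], "rotation": [0, 0, 7]},
    {"slide": [0, 0, -0.1], "rotation": [0, 0, 7]},
    {"slide": [0, 0, -0.1], "rotation": [0, 0, 7]},
    {"slide": [0, 0, -0.1], "rotation": [0, 0, 7]},
    {"slide": [0, 0, -0.1], "rotation": [0, 0, 7]},
    {"slide": [0, 0, -0.1], "rotation": [0, 0, 7]},
    {"slide": [0, 0, -0.1], "rotation": [0, 0, 7]},
    {"slide": [0, 0, -0.1], "rotation": [0, 0, 7]},
    {"slide": [0, 0, -0.1], "rotation": [0, 0, 7]},
    {"slide": [0, 0, -0.1], "rotation": [0, 0, 7]},
    {"slide": [0, 0, -0.1], "rotation": [0, 0, 7]},
    {"slide": [0, 0, -0.1], "rotation": [0, 0, 7]},
    {"slide": [0, 0, -0.1], "rotation": [0, 0, 7]},
    {"slide": [0, 0, 0], "rotation": [0, 0, 4]},
    {"slide": [0, 0, 0], "rotation": [0, 0, 0]},
  ],
)

```text
time: 16.6
tool_pos: [0.5849, 0.1722, 0.1367]
tool_rot: [0.0, 0.919, -0.395, -0.0]
contact_force: [-3.8, -1.8, 5.1]
gripper_width: 0.219
```

```bash
python3 - <<'E'
from h import *
st(); print(state()["ft_torque"].round(2)); go([.585,.172,.127],81.6)
f=optics.grab_frame("wrist"); cv2.imwrite("pics/c5.png",f["frame"])
E
```

```text
t 16.60 [0.5849 0.1722 0.1367] [ 0.16  0.09  1.73 -0.    1.32  2.55] F [-3.8 -1.8  5.1] w 0.219
[-0.43  0.73 -0.  ]
jaw yaw now -136.5 tilt 0.02 slide [0.2 0.1 9.7] rot z (tool) -38.1 or 141.9 j6 2.55
```

View pics/c5.png

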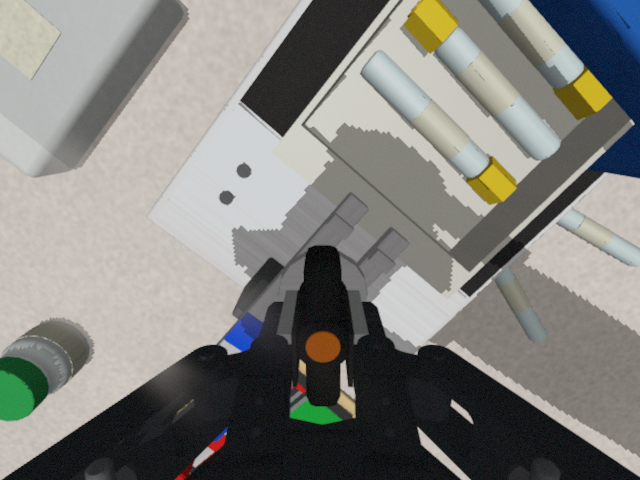

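Call:
jog_arm(
  increments=[
    {"slide": [0, 0, 0], "rotation": [0, 0, 0]},
    {"slide": [0, 0, 0], "rotation": [0, 0, 0]},
    {"slide": [0, 0, 0], "rotation": [0, 0, 0]},
    {"slide": [0, 0, -15], "rotation": [0, 0, 0]},
    {"slide": [0, 0, -35], "rotation": [0, 0, 0]},
    {"slide": [0, 0, -25], "rotation": [0, 0, 0]},
    {"slide": [0, 0, 0], "rotation": [0, 0, -7]},
    {"slide": [0, 0, 0], "rotation": [0, 0, -7]},
    {"slide": [0, 0, 0], "rotation": [0, 0, -7]},
    {"slide": [0, 0, 0], "rotation": [0, 0, -7]},
    {"slide": [0, 0, 0], "rotation": [0, 0, -7]},
    {"slide": [0, 0, 0], "rotation": [0, 0, -7]},
    {"slide": [0, 0, 0], "rotation": [0, 0, -7]},
    {"slide": [0, 0, 0], "rotation": [0, 0, -7]},
    {"slide": [0, 0, 0], "rotation": [0, 0, -7]},
    {"slide": [0, 0, 0], "rotation": [0, 0, -7]},
    {"slide": [0, 0, 0], "rotation": [0, 0, -7]},
    {"slide": [0, 0, 0], "rotation": [0, 0, -7]},
    {"slide": [0, 0, 0], "rotation": [0, 0, -7]},
    {"slide": [0, 0, 0], "rotation": [0, 0, -7]},
  ],
  fingers=0.5,
)

```text
time: 18.32
tool_pos: [0.5851, 0.1725, 0.2106]
tool_rot: [-0.0, 0.899, 0.438, 0.0]
contact_force: [-0.7, 0.5, -0.6]
gripper_width: 0.496
```

Call:
jog_arm(
  increments=[
    {"slide": [0, 0, 0], "rotation": [0, 0, -7]},
    {"slide": [0, 0, 0], "rotation": [0, 0, -7]},
    {"slide": [0, 0, 0], "rotation": [0, 0, -7]},
    {"slide": [0, 0, 0], "rotation": [0, 0, -7]},
    {"slide": [0, 0, 0], "rotation": [0, 0, -7]},
    {"slide": [0, 0, 0], "rotation": [0, 0, -7]},
    {"slide": [0, 0, 0], "rotation": [0, 0, 0]},
  ],
)

```text
time: 18.9
tool_pos: [0.5851, 0.1724, 0.2106]
tool_rot: [-0.0, 0.684, 0.729, 0.0]
contact_force: [-0.4, 0.4, -1.0]
gripper_width: 0.501
```

```bash
python3 - <<'E'
from h import *
st(); go([.5808,.2491,.20],3.1)
f=optics.grab_frame("wrist"); cv2.imwrite("pics/c6.png",f["frame"])
for n,z in(("nut_grip",.152),("clamp_lug",.127),("clamp",.102)):
    for d in place_of(n,"wrist")[:2]: print(n,d["uv"],d["score"],ray(f,d["uv"],z).round(4))
print(proj(f,[.5808,.2491,.144]))
E
```

```text
t 18.90 [0.5851 0.1724 0.2106] [0.16 0.03 1.67 0.   1.44 0.1 ] F [-0.4  0.4 -1. ] w 0.501
jaw yaw now 3.7 tilt 0.04 slide [76.8  0.6 10.6] rot z (tool) 0.6 or -179.4 j6 0.10
nut_grip [323.3, 261.3] 0.68 [0.5848 0.1717 0.152 ]
clamp_lug [321.4, 127.6] 0.68 [0.5788 0.2493 0.127 ]
clamp [321.1, 203.3] 0.87 [0.5818 0.1969 0.102 ]
clamp [148.7, 153.6] 0.69 [0.4603 0.2243 0.102 ]
[324.94325171 128.44126572]
```

View pics/c6.png

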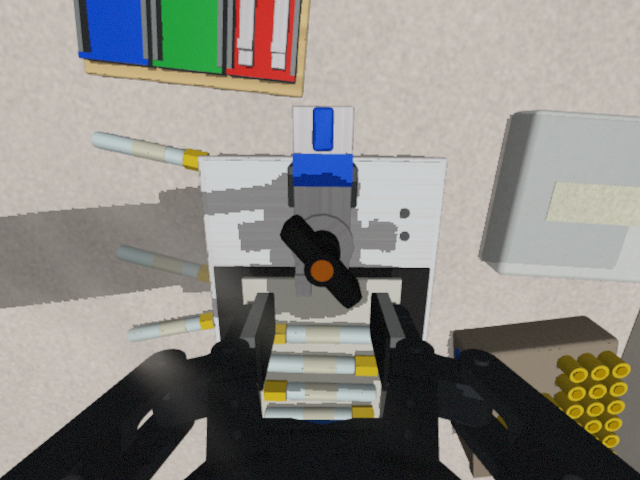

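Call:
jog_arm(
  increments=[
    {"slide": [17, 0, 0], "rotation": [0, 0, 0]},
    {"slide": [30, 0, 0], "rotation": [0, 0, 0]},
    {"slide": [22, 0, 0], "rotation": [0, 0, 0]},
    {"slide": [8, 0, 0], "rotation": [0, 0, 0]},
    {"slide": [0, 0, 15], "rotation": [0, 0, 0]},
    {"slide": [0, 0, 30], "rotation": [0, 0, 0]},
    {"slide": [0, 0, 20], "rotation": [0, 0, 0]},
    {"slide": [0, 0, 10], "rotation": [0, 0, 0]},
    {"slide": [0, 0, 5], "rotation": [0, 0, 0]},
    {"slide": [0, 0, 0], "rotation": [0, 0, 0]},
    {"slide": [0, 0, 0], "rotation": [0, 0, 0]},
  ],
)

```text
time: 20.02
tool_pos: [0.5808, 0.2487, 0.1317]
tool_rot: [0.0, 0.685, 0.728, 0.0]
contact_force: [-0.2, -0.0, 0.1]
gripper_width: 0.497
```

```bash
python3 - <<'E'
from h import *
st(); go([.5800,.2491,.1145],3.1)
f=optics.grab_frame("wrist"); cv2.imwrite("pics/c7.png",f["frame"])
E
```

```text
t 20.02 [0.5808 0.2487 0.1317] [ 0.29  0.15  1.68 -0.    1.31  0.23] F [-0.2 -0.   0.1] w 0.497
jaw yaw now 3.5 tilt 0.07 slide [ 0.4 -0.8 17.2] rot z (tool) 0.4 or -179.6 j6 0.23
```

View pics/c7.png

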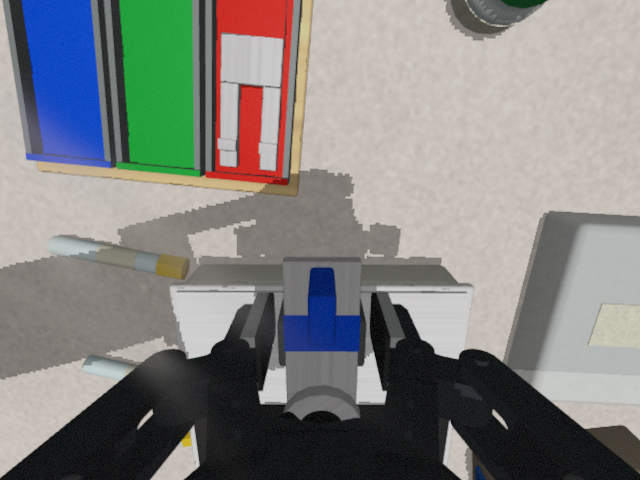

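Call:
jog_arm(
  increments=[
    {"slide": [0, 0, 8], "rotation": [0, 0, 0]},
    {"slide": [0, 0, 6], "rotation": [0, 0, 0]},
    {"slide": [0, 0, 3], "rotation": [0, 0, 0]},
    {"slide": [0, 0, 0], "rotation": [0, 0, 0]},
    {"slide": [0, 0, 0], "rotation": [0, 0, 0]},
  ],
)

```text
time: 20.48
tool_pos: [0.5799, 0.249, 0.1135]
tool_rot: [-0.0, 0.685, 0.729, -0.0]
contact_force: [-1.0, -0.2, -0.7]
gripper_width: 0.501
```

Call:
jog_arm(
  increments=[
    {"slide": [0, 0, 0], "rotation": [0, 0, 0]},
    {"slide": [0, 0, 0], "rotation": [0, 0, 0]},
    {"slide": [0, 0, 0], "rotation": [0, 0, 0]},
    {"slide": [0, 0, 0], "rotation": [0, 0, 0]},
    {"slide": [0, 0, 0], "rotation": [0, 0, 0]},
    {"slide": [0, 0, 0], "rotation": [0, 0, 0]},
    {"slide": [0, 0, 0], "rotation": [0, 0, 0]},
  ],
  fingers=0,
)

```text
time: 21.07
tool_pos: [0.5804, 0.2493, 0.1144]
tool_rot: [0.0, 0.685, 0.729, 0.0]
contact_force: [-0.8, 0.3, 2.7]
gripper_width: 0.13
```

```bash
python3 - <<'E'
from h import *
st(); go([.5800,.2491,.1145],3.1)
f=optics.grab_frame("wrist"); cv2.imwrite("pics/c8.png",f["frame"])
f=optics.grab_frame("top"); cv2.imwrite("pics/c8t.png",f["frame"])
E
```

```text
t 21.07 [0.5804 0.2493 0.1144] [0.29 0.16 1.69 0.   1.28 0.23] F [-0.8  0.3  2.7] w 0.130
jaw yaw now 3.5 tilt 0.04 slide [-0.1 -0.4 -0.1] rot z (tool) 0.4 or -179.6 j6 0.23
```

View pics/c8.png

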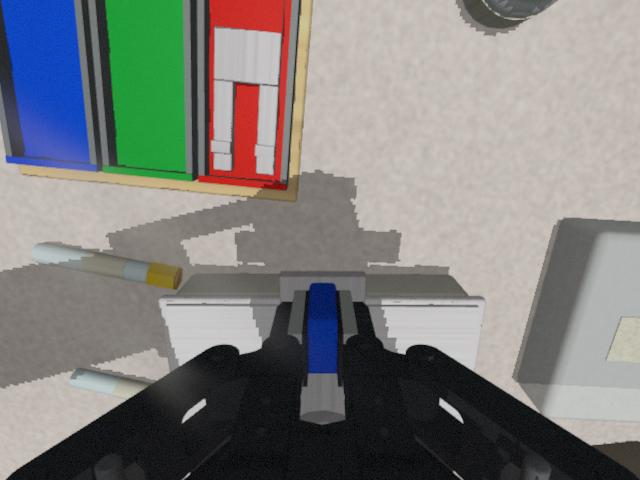

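Call:
jog_arm(
  increments=[
    {"slide": [0, 0, -0.4], "rotation": [0, 0, 0]},
    {"slide": [3, 0, 0], "rotation": [0, 0, 0]},
    {"slide": [6, 0, 0], "rotation": [0, 0, 0]},
    {"slide": [10, 0, 0], "rotation": [0, 0, 0]},
    {"slide": [10, 0, 0], "rotation": [0, 0, 0]},
  ],
)

```text
time: 21.58
tool_pos: [0.5784, 0.2785, 0.1142]
tool_rot: [0.0, 0.685, 0.728, -0.0]
contact_force: [-0.5, -2.0, 0.8]
gripper_width: 0.131
```

```bash
python3 - <<'E'
from h import *
st()
f=optics.grab_frame("top"); cv2.imwrite("pics/c9t.png",f["frame"])
E
```

```text
t 21.58 [0.5784 0.2785 0.1142] [ 0.33  0.19  1.67 -0.    1.29  0.27] F [-0.5 -2.   0.8] w 0.131
```

View pics/c9t.png

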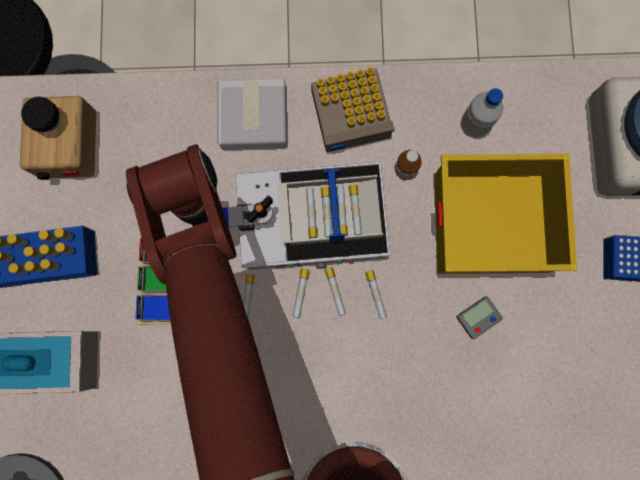

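Call:
jog_arm(
  increments=[
    {"slide": [15, 0, 0], "rotation": [0, 0, 0]},
    {"slide": [18, 0, 0], "rotation": [0, 0, 0]},
    {"slide": [18, 0, 0], "rotation": [0, 0, 0]},
    {"slide": [10, 0, 0], "rotation": [0, 0, 0]},
    {"slide": [0, 0, 0], "rotation": [0, 0, 0]},
    {"slide": [0, 0, -10], "rotation": [0, 0, 0]},
    {"slide": [5, 0, -25], "rotation": [0, 0, 0]},
    {"slide": [0, 0, -20], "rotation": [0, 0, 0]},
    {"slide": [0, 0, -5], "rotation": [0, 0, 0]},
    {"slide": [0, 0, 0], "rotation": [0, 0, 0]},
  ],
)

```text
time: 22.47
tool_pos: [0.5756, 0.344, 0.177]
tool_rot: [0.001, 0.685, 0.728, 0.002]
contact_force: [0.1, -0.2, -2.0]
gripper_width: 0.133
```

```bash
python3 - <<'E'
from h import *
st()
f=optics.grab_frame("wrist"); cv2.imwrite("pics/d1.png",f["frame"])
g=optics.grab_frame("scene"); cv2.imwrite("pics/d1s.png",g["frame"])
for n,z in(("slot_blue",.0),("slot_green",.0),("slot_red",.0),):
    for d in place_of(n,"wrist")[:2]: print(n,d["uv"],d["score"],ray(f,d["uv"],z).round(4))
E
```

```text
t 22.47 [0.5756 0.344  0.177 ] [0.43 0.19 1.55 0.   1.39 0.37] F [ 0.1 -0.2 -2. ] w 0.133
slot_blue [129.3, 180.1] 0.65 [0.4    0.3649 0.    ]
slot_green [199.7, 181.3] 0.7 [0.4632 0.3676 0.    ]
slot_red [267.1, 191.6] 0.69 [0.5239 0.3618 0.    ]
slot_red [319.7, 324.5] 0.31 [0.5797 0.2268 0.    ]
```

View pics/d1.png

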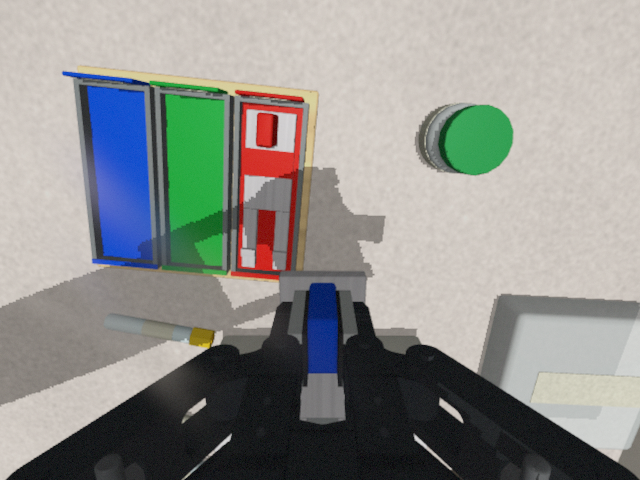

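View pics/d1s.png

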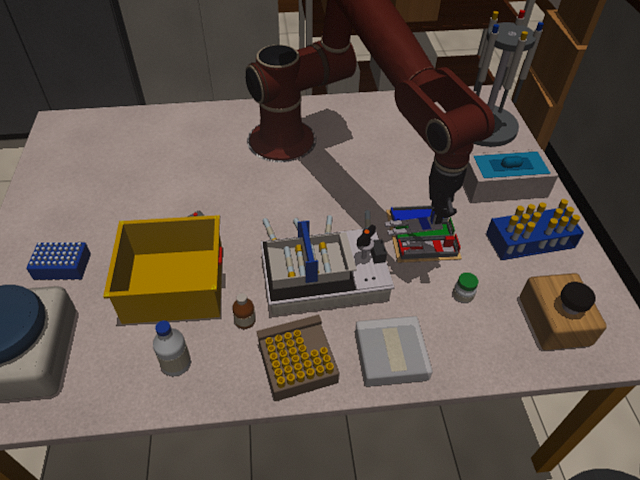

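```bash
python3 - <<'E'
import cv2
f=cv2.imread("pics/a_top.png"); cv2.imwrite("pics/d2.png",cv2.resize(f[230:330,130:225],None,fx=6,fy=6,interpolation=cv2.INTER_CUBIC))
f=cv2.imread("pics/d1.png"); cv2.imwrite("pics/d3.png",cv2.resize(f[55:285,55:325],None,fx=2.5,fy=2.5,interpolation=cv2.INTER_CUBIC))
E
```

```text
(no output)
```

View pics/d2.png

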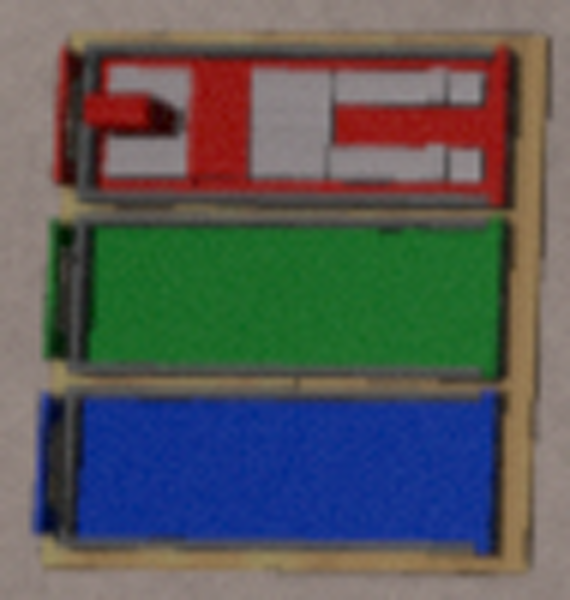

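View pics/d3.png

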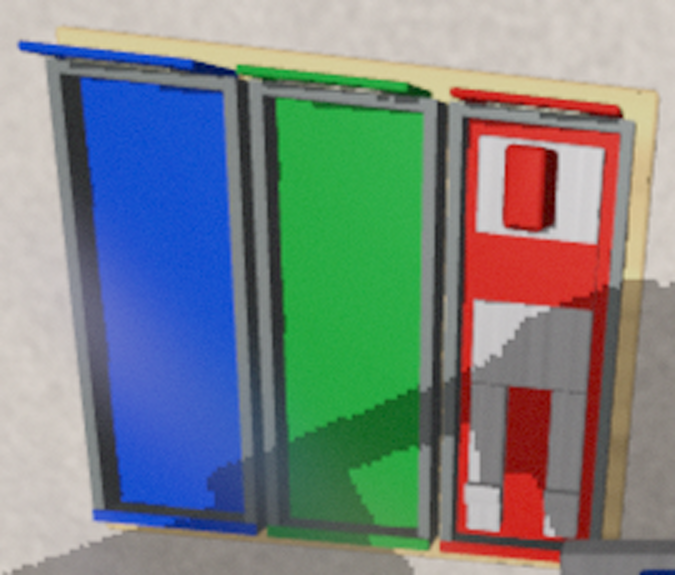

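```bash
python3 - <<'E'
from h import *
f=optics.grab_frame("top"); w=optics.grab_frame("wrist")
T=lambda a,b:(130+(a+.5)/6-.5,230+(b+.5)/6-.5)
D=lambda a,b:(55+(a+.5)/2.5-.5,55+(b+.5)/2.5-.5)
pairs={"blue -y+x outer top":((497,391),(262,516)),"blue -y-x":((493,552),(95,513)),"blue+y+x top":((70,393),(238,72)),"blue+y-x":((60,547),(48,60)),
"green -y+x":((505,220),(434,540)),"red -y+x":((513,45),(600,560))}
for k,(a,b) in pairs.items():
    X=tri(f,T(*a),w,D(*b)); print(k,X.round(4),"err",np.linalg.norm(proj(w,X)-D(*b)).round(1), "w@.018",ray(w,D(*b),.018).round(4)[:2],"t@.018",ray(f,T(*a),.018).round(4)[:2])
for k,b in {"fl +y-x":(78,75),"fl+y+x":(222,88),"fl -y+x":(245,515),"fl -y-x":(108,500)}.items(): print(k,ray(w,D(*b),.008).round(4)[:2])
E
```

```text
blue -y+x outer top [0.4292 0.2914 0.015 ] err 4.7 w@.018 [0.4277 0.2956] t@.018 [0.4302 0.2897]
blue -y-x [0.3722 0.2916 0.0217] err 4.4 w@.018 [0.3675 0.293 ] t@.018 [0.3732 0.2912]
blue+y+x top [0.4335 0.4425 0.0194] err 1.7 w@.018 [0.4324 0.4437] t@.018 [0.4338 0.4425]
blue+y-x [0.379  0.4429 0.0254] err 0.3 w@.018 [0.3741 0.4436] t@.018 [0.3792 0.4452]
green -y+x [0.491  0.2876 0.0157] err 2.7 w@.018 [0.4895 0.29  ] t@.018 [0.4915 0.2868]
red -y+x [0.5538 0.2842 0.0178] err 4.2 w@.018 [0.5502 0.2858] t@.018 [0.5551 0.2838]
fl +y-x [0.3765 0.4404]
fl+y+x [0.4222 0.4393]
fl -y+x [0.4166 0.2913]
fl -y-x [0.3663 0.2942]
```

```bash
python3 - <<'E'
from h import *
go([.4044,.422,.130],-2)
E
```

```text
jaw yaw now 3.5 tilt 0.15 slide [  88.8 -164.    42.9] rot z (tool) 5.5 or -174.5 j6 0.37
```

Call:
jog_arm(
  increments=[
    {"slide": [8, -14, 0], "rotation": [0, 0, 0]},
    {"slide": [15, -28, 0], "rotation": [0, 0, 0]},
    {"slide": [15, -28, 0], "rotation": [0, 0, 0]},
    {"slide": [15, -28, 0], "rotation": [0, 0, 0]},
    {"slide": [15, -28, 0], "rotation": [0, 0, 0]},
    {"slide": [13, -24, 5], "rotation": [0, 0, 0]},
    {"slide": [7.8, -14, 12], "rotation": [0, 0, 0]},
    {"slide": [0, 0, 14], "rotation": [0, 0, 3]},
    {"slide": [0, 0, 9], "rotation": [0, 0, 2.5]},
    {"slide": [0, 0, 3], "rotation": [0, 0, 0]},
    {"slide": [0, 0, 0], "rotation": [0, 0, 0]},
    {"slide": [0, 0, 0], "rotation": [0, 0, 0]},
  ],
)

```text
time: 23.82
tool_pos: [0.4053, 0.4223, 0.131]
tool_rot: [0.0, 0.719, 0.695, -0.0]
contact_force: [0.9, -0.2, -1.5]
gripper_width: 0.128
```

```bash
python3 - <<'E'
from h import *
st();go([.4044,.422,.130],-2)
for c in("wrist","scene","top"):
    f=optics.grab_frame(c); cv2.imwrite(f"pics/e1{c}.png",f["frame"])
    if c!="wrist":
        v=(350,190,480,270) if c=="scene" else (120,220,250,330)
        cv2.imwrite(f"pics/e1{c}z.png",cv2.resize(f["frame"][v[1]:v[3],v[0]:v[2]],None,fx=5,fy=5,interpolation=cv2.INTER_CUBIC))
E
```

```text
t 23.82 [0.4053 0.4223 0.131 ] [ 0.68  0.04  1.8  -0.    1.3   0.71] F [ 0.9 -0.2 -1.5] w 0.128
jaw yaw now -1.9 tilt 0.02 slide [-0.3 -0.9  1. ] rot z (tool) 0.1 or -179.9 j6 0.71
```

View pics/e1wrist.png

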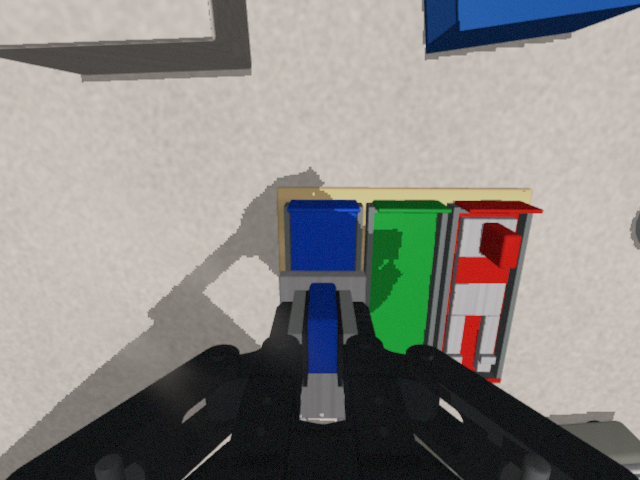

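View pics/e1scenez.png

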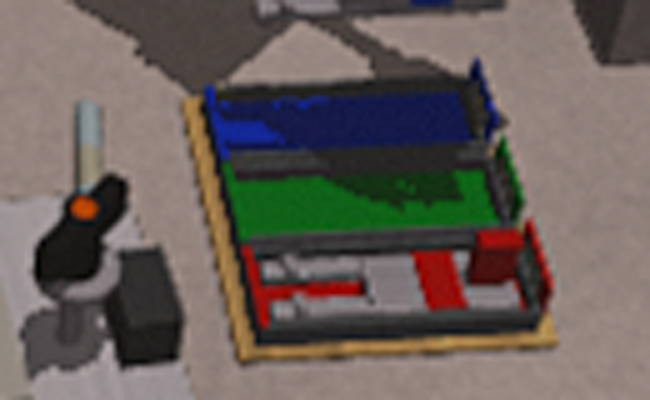

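View pics/e1topz.png

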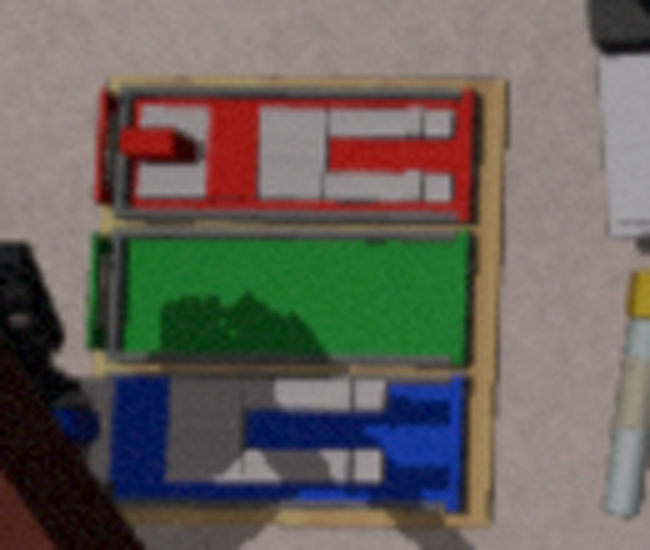

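```bash
python3 - <<'E'
from h import *
f=optics.grab_frame("top");w=optics.grab_frame("wrist")
T=lambda a,b:(120+(a+.5)/5-.5,220+(b+.5)/5-.5)
print("prong tips",[ray(f,T(387,b),.1255).round(4)[:2] for b in(378,410,450,485)])
for p in((288,203),(360,203)): print("label top",ray(w,p,.036).round(4))
for p in((291,210),(357,210)): print("floor/",ray(w,p,.03).round(4))
for p in((280,272),(366,272)): print("clamp",ray(w,p,.1265).round(4))
for k,p in {"-y+x":(466,374),"-y-x":(460,512)}.items(): print(k,ray(f,T(*p),.018).round(4))
E
```

```text
prong tips [array([0.4228, 0.299 ]), array([0.4103, 0.299 ]), array([0.3947, 0.299 ]), array([0.3812, 0.2989])]
label top [0.3824 0.451  0.036 ]
label top [0.432  0.4492 0.036 ]
floor/ [0.3836 0.4446 0.03  ]
floor/ [0.4304 0.4429 0.03  ]
clamp [0.3862 0.4383 0.1265]
clamp [0.4254 0.4369 0.1265]
-y+x [0.4309 0.2889 0.018 ]
-y-x [0.3724 0.2915 0.018 ]
```

Call:
jog_arm(
  increments=[
    {"slide": [0, 1, 10], "rotation": [0, 0, 0]},
    {"slide": [0, 0, 25], "rotation": [0, 0, 0]},
    {"slide": [0, 0, 25], "rotation": [0, 0, 0]},
    {"slide": [0, 0, 20], "rotation": [0, 0, 0]},
    {"slide": [0, 0, 12], "rotation": [0, 0, 0]},
    {"slide": [0, 0, 6], "rotation": [0, 0, 0]},
    {"slide": [0, 0, 2], "rotation": [0, 0, 0]},
    {"slide": [0, 0, 0], "rotation": [0, 0, 0]},
    {"slide": [0, 0, 0], "rotation": [0, 0, 0]},
  ],
)

```text
time: 24.82
tool_pos: [0.4071, 0.4232, 0.0327]
tool_rot: [0.0, 0.719, 0.695, 0.001]
contact_force: [0.4, 0.2, -2.0]
gripper_width: 0.128
```

```bash
python3 - <<'E'
from h import *
st()
f=optics.grab_frame("wrist"); cv2.imwrite(f"pics/e2.png",f["frame"])
f=optics.grab_frame("top")["frame"][220:330,120:250]; cv2.imwrite(f"pics/e2t.png",cv2.resize(f,None,fx=5,fy=5))
E
```

```text
t 24.82 [0.4071 0.4232 0.0327] [ 0.68  0.17  1.84 -0.    1.13  0.71] F [ 0.4  0.2 -2. ] w 0.128
```

View pics/e2.png

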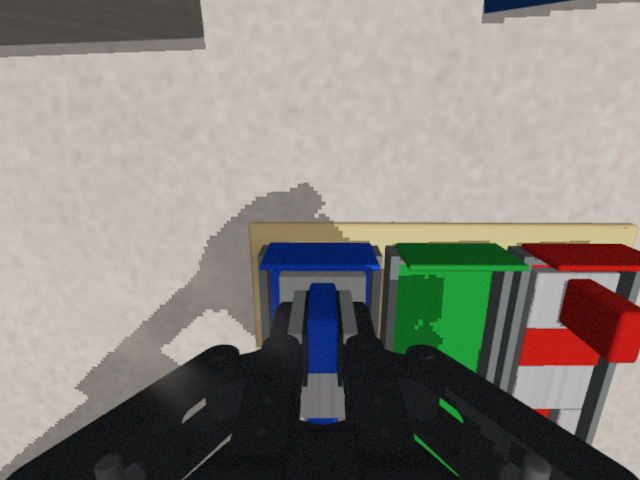

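View pics/e2t.png

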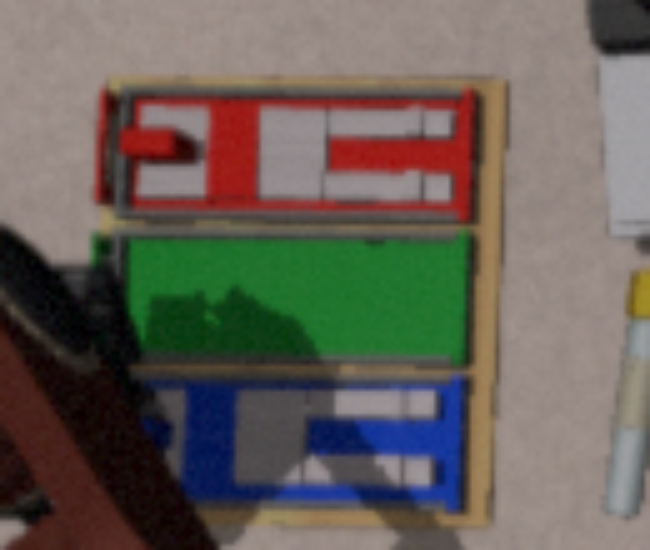

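Call:
jog_arm(
  increments=[
    {"slide": [0, 0, 4], "rotation": [0, 0, 0]},
    {"slide": [0, 0, 3], "rotation": [0, 0, 0]},
    {"slide": [0, 0, 2], "rotation": [0, 0, 0]},
    {"slide": [0, 0, 1], "rotation": [0, 0, 0]},
    {"slide": [0, 0, 1], "rotation": [0, 0, 0]},
    {"slide": [0, 0, 0], "rotation": [0, 0, 0]},
  ],
)

```text
time: 25.42
tool_pos: [0.4063, 0.4226, 0.0224]
tool_rot: [0.0, 0.719, 0.695, -0.001]
contact_force: [-5.7, -4.2, 11.0]
gripper_width: 0.131
```

```bash
python3 - <<'E'
from h import *
st()
E
```

```text
t 25.42 [0.4063 0.4226 0.0224] [ 0.68  0.18  1.85 -0.    1.11  0.71] F [-5.7 -4.2 11. ] w 0.131
```

Call:
jog_arm(
  increments=[
    {"slide": [0, 0, -0.5], "rotation": [0, 0, 0]},
    {"slide": [0, 0, 0], "rotation": [0, 0, 0]},
    {"slide": [0, 0, 0], "rotation": [0, 0, 0]},
    {"slide": [0, 0, 0], "rotation": [0, 0, 0]},
    {"slide": [0, 0, -5], "rotation": [0, 0, 0]},
    {"slide": [0, 0, -15], "rotation": [0, 0, 0]},
    {"slide": [0, 0, -30], "rotation": [0, 0, 0]},
    {"slide": [0, 0, -40], "rotation": [0, 0, 0]},
    {"slide": [0, 0, -30], "rotation": [0, 0, 0]},
    {"slide": [-20, 0, -15], "rotation": [0, 0, 0]},
    {"slide": [-40, 0, 0], "rotation": [0, 0, 0]},
    {"slide": [-20, 0, 0], "rotation": [0, 0, 0]},
    {"slide": [0, 0, 0], "rotation": [0, 0, 0]},
  ],
  fingers=0.25,
)

```text
time: 26.5
tool_pos: [0.4034, 0.3398, 0.1564]
tool_rot: [0.001, 0.72, 0.694, -0.0]
contact_force: [0.5, -0.4, 0.4]
gripper_width: 0.252
```

```bash
python3 - <<'E'
from h import *
st()
f=optics.grab_frame("wrist"); cv2.imwrite(f"pics/e3.png",f["frame"])
f=optics.grab_frame("scene")["frame"][190:270,350:480]; cv2.imwrite(f"pics/e3s.png",cv2.resize(f,None,fx=5,fy=5))
E
```

```text
t 26.50 [0.4034 0.3398 0.1564] [ 0.56 -0.12  1.91 -0.    1.35  0.6 ] F [ 0.5 -0.4  0.4] w 0.252
```

View pics/e3.png

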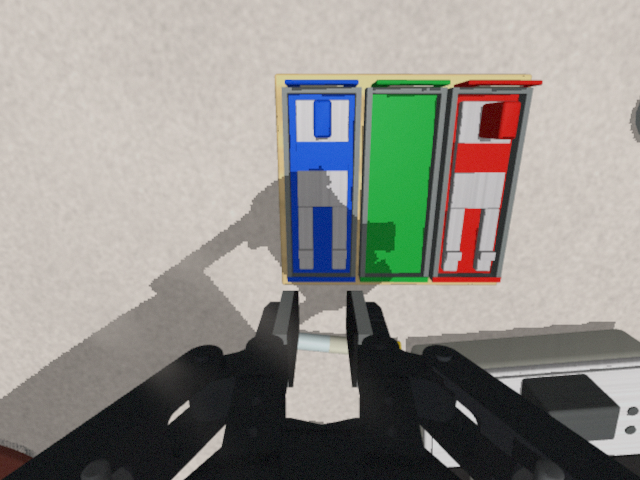

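View pics/e3s.png

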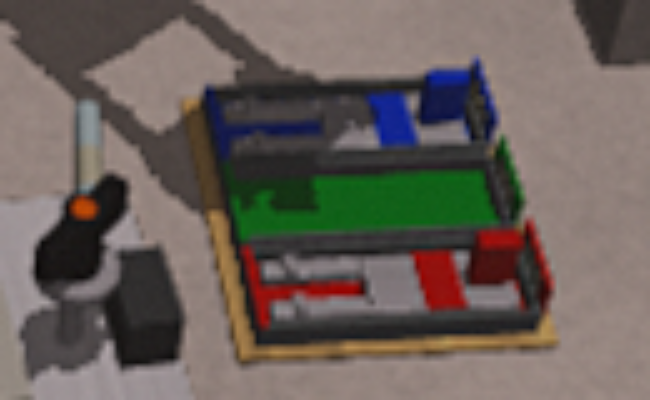

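```bash
python3 - <<'E'
from h import *
go([.5928,.0274,.24],-86.9)
f=optics.grab_frame("top")
print("bin rim",[ray(f,p,.128).round(3)[:2] for p in((441,157),(569,155),(577,271),(440,273))])
print("amber",ray(f,(408,160),.1).round(3), "blue bottle", ray(f,(494,97),.15).round(3))
E
```

```text
jaw yaw now -2.0 tilt 0.05 slide [-307.7  200.4  -84. ] rot z (tool) 84.9 or -95.1 j6 0.60
bin rim [array([ 0.686, -0.192]), array([ 0.683, -0.448]), array([ 0.449, -0.443]), array([ 0.453, -0.177])]
amber [ 0.69 -0.13  0.1 ] blue bottle [ 0.8  -0.3   0.15]
```

Call:
jog_arm(
  increments=[
    {"slide": [0, 0, -20], "rotation": [0, 0, 0]},
    {"slide": [0, 0, -40], "rotation": [0, 0, 0]},
    {"slide": [-12, 8, -24], "rotation": [0, 0, 0]},
    {"slide": [-31, 20, 0], "rotation": [0, 0, 0]},
    {"slide": [-31, 20, 0], "rotation": [0, 0, 0]},
    {"slide": [-31, 20, 0], "rotation": [0, 0, 0]},
    {"slide": [-31, 20, 0], "rotation": [0, 0, 0]},
    {"slide": [-31, 20, 0], "rotation": [0, 0, 0]},
    {"slide": [-31, 20, 0], "rotation": [0, 0, 0]},
    {"slide": [-31, 20, 0], "rotation": [0, 0, 0]},
    {"slide": [-31, 20, 0], "rotation": [0, 0, 0]},
    {"slide": [-31, 20, 0], "rotation": [0, 0, 0]},
    {"slide": [-17, 12, 0], "rotation": [0, 0, 0]},
    {"slide": [0, 0, 0], "rotation": [0, 0, 7]},
    {"slide": [0, 0, 0], "rotation": [0, 0, 7]},
    {"slide": [0, 0, 0], "rotation": [0, 0, 7]},
    {"slide": [0, 0, 0], "rotation": [0, 0, 7]},
    {"slide": [0, 0, 0], "rotation": [0, 0, 7]},
    {"slide": [0, 0, 0], "rotation": [0, 0, 7]},
    {"slide": [0, 0, 0], "rotation": [0, 0, 7]},
  ],
  fingers=0.6,
)

```text
time: 28.32
tool_pos: [0.5933, 0.0288, 0.2394]
tool_rot: [-0.0, 0.943, 0.332, -0.0]
contact_force: [0.1, -0.0, 1.0]
gripper_width: 0.601
```

Call:
jog_arm(
  increments=[
    {"slide": [0, 0, 0], "rotation": [0, 0, 7]},
    {"slide": [0, 0, 0], "rotation": [0, 0, 7]},
    {"slide": [0, 0, 0], "rotation": [0, 0, 7]},
    {"slide": [0, 0, 0], "rotation": [0, 0, 7]},
    {"slide": [0, 0, 0], "rotation": [0, 0, 7]},
    {"slide": [0, 0, 0], "rotation": [0, 0, 1]},
    {"slide": [0, 0, 0], "rotation": [0, 0, 0]},
  ],
)

```text
time: 28.9
tool_pos: [0.5931, 0.0285, 0.2395]
tool_rot: [-0.0, 1.0, 0.028, -0.0]
contact_force: [0.6, -0.1, 0.2]
gripper_width: 0.603
```

```bash
python3 - <<'E'
from h import *
st();go([.5928,.0274,.24],-86.9)
f=optics.grab_frame("wrist"); cv2.imwrite(f"pics/f1.png",f["frame"])
print("pred",[proj(f,np.array([.5928,.0274,.159])+np.array([np.cos(.054),np.sin(.054),0])*s).round(0) for s in(-.066,0,.066)])
print(place_of("tray_handle","wrist")[:2])
E
```

```text
t 28.90 [0.5931 0.0285 0.2395] [-0.08 -0.03  1.68  0.    1.49  1.44] F [ 0.6 -0.1  0.2] w 0.603
jaw yaw now -86.8 tilt 0.03 slide [-0.4  1.1 -0.5] rot z (tool) 0.1 or -179.9 j6 1.44
pred [array([323., 333.]), array([324., 248.]), array([324., 146.])]
[{'uv': [325.1, 244.4], 'score': 0.63}, {'uv': [494.9, 103.4], 'score': 0.46}]
```

View pics/f1.png

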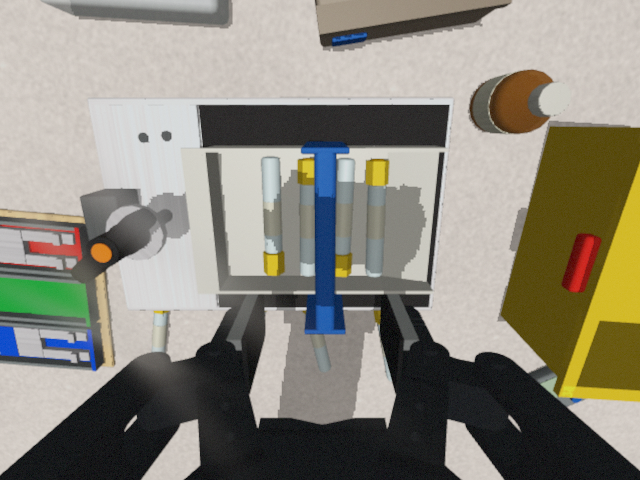

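Call:
jog_arm(
  increments=[
    {"slide": [0, 1, 15], "rotation": [0, 0, 0]},
    {"slide": [0, 0, 30], "rotation": [0, 0, 0]},
    {"slide": [0, 0, 30], "rotation": [0, 0, 0]},
    {"slide": [0, 0, 20], "rotation": [0, 0, 0]},
    {"slide": [0, 0, 10], "rotation": [0, 0, 0]},
    {"slide": [0, 0, 6], "rotation": [0, 0, 0]},
    {"slide": [0, 0, 2], "rotation": [0, 0, 0]},
    {"slide": [0, 0, 0], "rotation": [0, 0, 0]},
    {"slide": [0, 0, 0], "rotation": [0, 0, 0]},
  ],
)

```text
time: 29.75
tool_pos: [0.594, 0.0267, 0.1286]
tool_rot: [0.0, 1.0, 0.027, 0.001]
contact_force: [0.0, -0.8, 0.9]
gripper_width: 0.601
```

```bash
python3 - <<'E'
from h import *
st();go([.5928,.0274,.1265],-86.9)
E
```

```text
t 29.75 [0.594  0.0267 0.1286] [-0.08  0.06  1.78  0.    1.3   1.44] F [ 0.  -0.8  0.9] w 0.601
jaw yaw now -87.0 tilt 0.17 slide [-1.1 -0.8  2.1] rot z (tool) -0.1 or 179.9 j6 1.44
```

Call:
jog_arm(
  increments=[
    {"slide": [0, 0, 0], "rotation": [0, 0, 0]},
    {"slide": [0, 0, 0], "rotation": [0, 0, 0]},
    {"slide": [0, 0, 0], "rotation": [0, 0, 0]},
    {"slide": [0, 0, 0], "rotation": [0, 0, 0]},
    {"slide": [0, 0, 0], "rotation": [0, 0, 0]},
    {"slide": [0, 0, 0], "rotation": [0, 0, 0]},
    {"slide": [0, 0, 0], "rotation": [0, 0, 0]},
    {"slide": [0, 0, 0], "rotation": [0, 0, 0]},
  ],
  fingers=0,
)

```text
time: 30.42
tool_pos: [0.5934, 0.0268, 0.1279]
tool_rot: [0.0, 1.0, 0.026, 0.001]
contact_force: [-0.2, -0.1, 5.9]
gripper_width: 0.153
```

```bash
python3 - <<'E'
from h import *
st();go([.5928,.0274,.1265],-86.9)
f=optics.grab_frame("wrist"); cv2.imwrite(f"pics/f2.png",f["frame"])
E
```

```text
t 30.42 [0.5934 0.0268 0.1279] [-0.08  0.06  1.78  0.    1.3   1.44] F [-0.2 -0.1  5.9] w 0.153
jaw yaw now -87.0 tilt 0.09 slide [-0.6 -0.6  1.4] rot z (tool) -0.1 or 179.9 j6 1.44
```

View pics/f2.png

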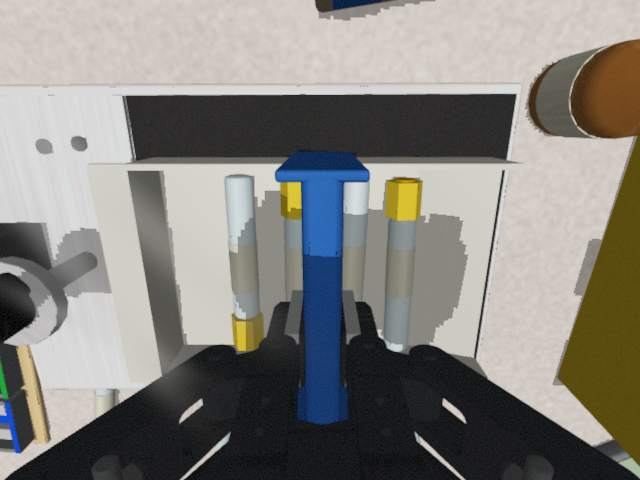

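Call:
jog_arm(
  increments=[
    {"slide": [0, 0, -3], "rotation": [0, 0, 0]},
    {"slide": [0, 0, -7], "rotation": [0, 0, 0]},
    {"slide": [0, 0, -12], "rotation": [0, 0, 0]},
    {"slide": [0, 0, -18], "rotation": [0, 0, 0]},
    {"slide": [0, 0, -20], "rotation": [0, 0, 0]},
    {"slide": [0, 0, -20], "rotation": [0, 0, 0]},
    {"slide": [0, 0, -14], "rotation": [0, 0, 0]},
    {"slide": [0, 0, -7], "rotation": [0, 0, 0]},
    {"slide": [0, 0, -3], "rotation": [0, 0, 0]},
    {"slide": [0, 0, 0], "rotation": [0, 0, 0]},
  ],
)

```text
time: 31.3
tool_pos: [0.5928, 0.0267, 0.2311]
tool_rot: [0.0, 1.0, 0.026, 0.0]
contact_force: [0.6, -0.5, -3.9]
gripper_width: 0.154
```

```bash
python3 - <<'E'
from h import *
st();print(state()["ft_torque"].round(2));go([.569,-.265,.225],-86.9)
f=optics.grab_frame("scene"); cv2.imwrite(f"pics/f3.png",f["frame"])
E
```

```text
t 31.30 [0.5928 0.0267 0.2311] [-0.08 -0.02  1.69 -0.    1.47  1.44] F [ 0.6 -0.5 -3.9] w 0.154
[-0.04  0.04  0.01]
jaw yaw now -87.0 tilt 0.02 slide [-39.2 290.1   6.1] rot z (tool) -0.1 or 179.9 j6 1.44
```

View pics/f3.png

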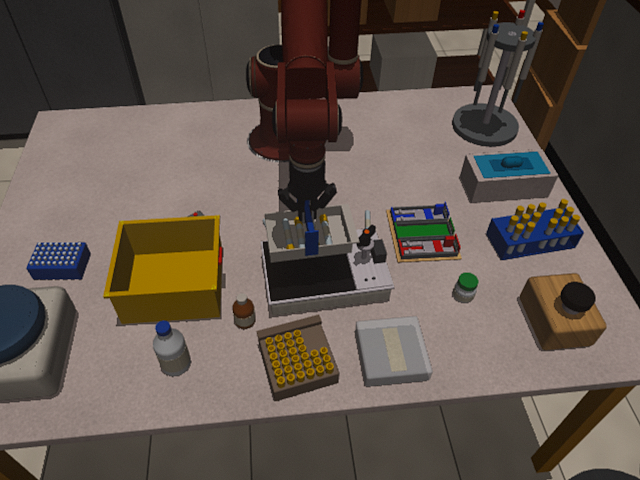

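Call:
jog_arm(
  increments=[
    {"slide": [-1, 5, 0], "rotation": [0, 0, 0]},
    {"slide": [-1, 10, 0], "rotation": [0, 0, 0]},
    {"slide": [-2, 16, 0], "rotation": [0, 0, 0]},
    {"slide": [-3, 21, 0], "rotation": [0, 0, 0]},
    {"slide": [-3, 24, 0], "rotation": [0, 0, 0]},
    {"slide": [-4, 25, 0], "rotation": [0, 0, 0]},
    {"slide": [-4, 26, 0], "rotation": [0, 0, 0]},
    {"slide": [-4, 26, 0], "rotation": [0, 0, 0]},
    {"slide": [-4, 26, 0], "rotation": [0, 0, 0]},
    {"slide": [-4, 25, 0], "rotation": [0, 0, 0]},
    {"slide": [-3, 24, 0], "rotation": [0, 0, 0]},
    {"slide": [-2, 20, 0], "rotation": [0, 0, 0]},
    {"slide": [-2, 15, 0], "rotation": [0, 0, 0]},
    {"slide": [-1, 12, 0], "rotation": [0, 0, 0]},
    {"slide": [-1, 7, 0], "rotation": [0, 0, 0]},
    {"slide": [0, 3, 0], "rotation": [0, 0, 0]},
    {"slide": [0, 0, 0], "rotation": [0, 0, 0]},
  ],
)

```text
time: 32.77
tool_pos: [0.5689, -0.26, 0.2306]
tool_rot: [-0.0, 1.0, 0.026, -0.0]
contact_force: [0.4, -0.4, -3.9]
gripper_width: 0.156
```

```bash
python3 - <<'E'
from h import *
st();go([.569,-.265,.225],-86.9)
f=optics.grab_frame("scene"); cv2.imwrite(f"pics/f4.png",f["frame"])
E
```

```text
t 32.77 [ 0.5689 -0.26    0.2306] [-0.55  0.05  1.61  0.    1.48  0.97] F [ 0.4 -0.4 -3.9] w 0.156
jaw yaw now -87.0 tilt 0.03 slide [-0.1  5.   5.6] rot z (tool) -0.1 or 179.9 j6 0.97
```

View pics/f4.png

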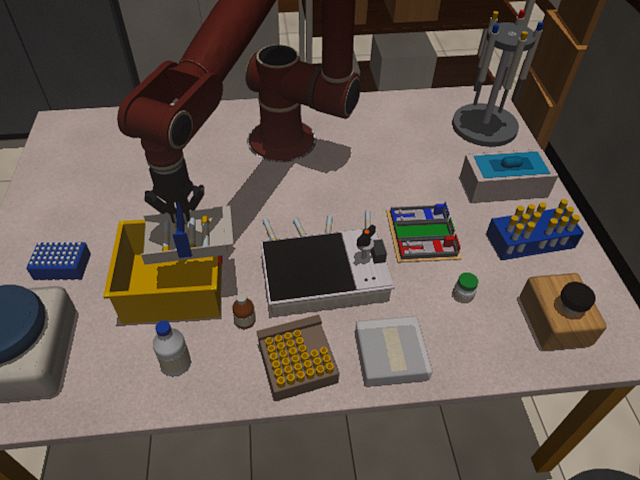

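Call:
jog_arm(
  increments=[
    {"slide": [0, 0, 0], "rotation": [3, 0, 0]},
    {"slide": [0, 0, 0], "rotation": [5, 0, 0]},
    {"slide": [0, 0, 0], "rotation": [4, 0, 0]},
    {"slide": [0, 0, 0], "rotation": [0, 0, 0]},
  ],
)

```text
time: 33.15
tool_pos: [0.5689, -0.2607, 0.2301]
tool_rot: [-0.105, 0.994, 0.026, -0.003]
contact_force: [-0.0, -0.7, -4.1]
gripper_width: 0.155
```

```bash
python3 - <<'E'
from h import *
st();print(toolR().as_matrix().round(2))
f=optics.grab_frame("scene"); cv2.imwrite(f"pics/f5.png",f["frame"])
E
```

```text
t 33.15 [ 0.5689 -0.2607  0.2301] [-0.62  0.13  1.55  0.16  1.6   0.89] F [-0.  -0.7 -4.1] w 0.155
[[ 1.    0.05 -0.01]
 [ 0.05 -0.98  0.21]
 [-0.   -0.21 -0.98]]
```

View pics/f5.png

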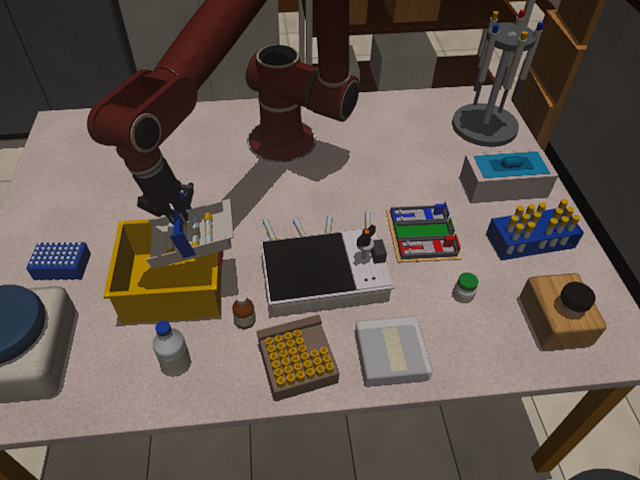

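Call:
jog_arm(
  increments=[
    {"slide": [0, 1, 4], "rotation": [3, 0, 0]},
    {"slide": [0, 1, 4], "rotation": [4, 0, 0]},
    {"slide": [0, 1.5, 3.5], "rotation": [4, 0, 0]},
    {"slide": [0, 1.5, 3], "rotation": [4, 0, 0]},
    {"slide": [0, 0, 0], "rotation": [4, 0, 0]},
    {"slide": [0, 0, 0], "rotation": [4, 0, 0]},
    {"slide": [0, 0, 0], "rotation": [4, 0, 0]},
    {"slide": [0, 0, 0], "rotation": [4, 0, 0]},
    {"slide": [0, 0, 0], "rotation": [4, 0, 0]},
    {"slide": [0, 0, 0], "rotation": [4, 0, 0]},
    {"slide": [0, 0, 0], "rotation": [4, 0, 0]},
    {"slide": [0, 0, 0], "rotation": [4, 0, 0]},
    {"slide": [0, 0, 0], "rotation": [2, 0, 0]},
    {"slide": [0, 0, 0], "rotation": [0, 0, 0]},
    {"slide": [0, 0, 0], "rotation": [0, 0, 0]},
  ],
)

```text
time: 34.45
tool_pos: [0.5692, -0.2599, 0.2151]
tool_rot: [-0.506, 0.862, 0.023, -0.014]
contact_force: [0.2, 0.1, -2.4]
gripper_width: 0.156
```

```bash
python3 - <<'E'
from h import *
st();print(toolR().as_matrix().round(2))
f=optics.grab_frame("scene"); cv2.imwrite(f"pics/f6.png",f["frame"])
f=optics.grab_frame("wrist"); cv2.imwrite(f"pics/f6w.png",f["frame"])
E
```

```text
t 34.45 [ 0.5692 -0.2599  0.2151] [-0.81  0.51  1.34  0.72  2.1   0.81] F [ 0.2  0.1 -2.4] w 0.156
[[ 1.    0.03 -0.05]
 [ 0.05 -0.49  0.87]
 [-0.   -0.87 -0.49]]
```

View pics/f6.png

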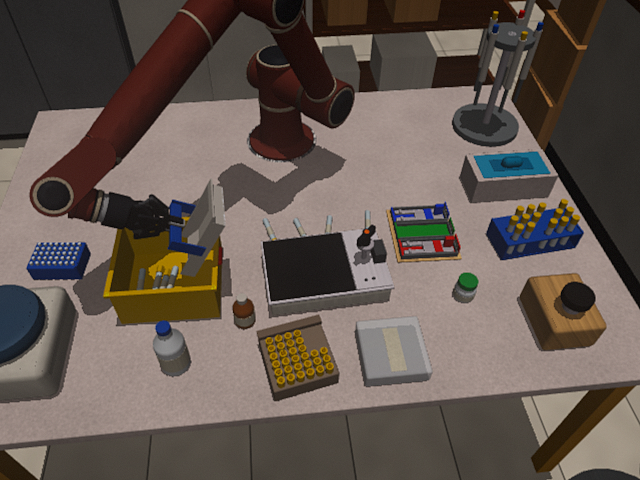

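View pics/f6w.png

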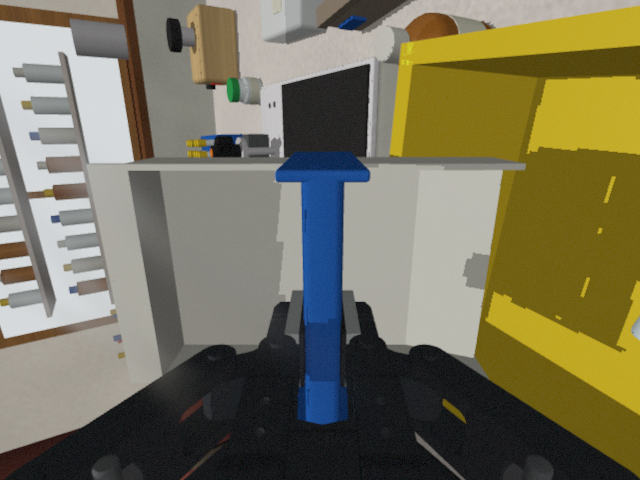

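Call:
jog_arm(
  increments=[
    {"slide": [0, 0, 0], "rotation": [-4, 0, 0]},
    {"slide": [0, 0, 0], "rotation": [-7, 0, 0]},
    {"slide": [0, 0, 0], "rotation": [-7, 0, 0]},
    {"slide": [0, 0, 0], "rotation": [-7, 0, 0]},
    {"slide": [0, 0, 0], "rotation": [-7, 0, 0]},
    {"slide": [0, 0, 0], "rotation": [-7, 0, 0]},
    {"slide": [0, 0, -3], "rotation": [-7, 0, 0]},
    {"slide": [0, 0, -4], "rotation": [-7, 0, 0]},
    {"slide": [0, 0, -5], "rotation": [-5, 0, 0]},
    {"slide": [0, 0, -6], "rotation": [-3, 0, 0]},
    {"slide": [0, 0, 0], "rotation": [0, 0, 0]},
    {"slide": [0, 0, 0], "rotation": [0, 0, 0]},
  ],
)

```text
time: 35.55
tool_pos: [0.5694, -0.2625, 0.2347]
tool_rot: [-0.0, 1.0, 0.027, 0.001]
contact_force: [0.1, -0.1, -2.2]
gripper_width: 0.154
```

```bash
python3 - <<'E'
from h import *
st();go([.5934,.0268,.231],-87.0);print(toolR().as_matrix().round(3))
E
```

```text
t 35.55 [ 0.5694 -0.2625  0.2347] [-0.55  0.05  1.61  0.    1.48  0.97] F [ 0.1 -0.1 -2.2] w 0.154
jaw yaw now -86.9 tilt 0.12 slide [  39.7 -287.6    3.8] rot z (tool) 0.1 or -179.9 j6 0.97
[[ 0.999  0.054  0.002]
 [ 0.054 -0.999  0.   ]
 [ 0.002 -0.    -1.   ]]
```

Call:
jog_arm(
  increments=[
    {"slide": [1, -8, 0], "rotation": [0, 0, 0]},
    {"slide": [2, -17, 0], "rotation": [0, 0, 0]},
    {"slide": [4, -26, 0], "rotation": [0, 0, 0]},
    {"slide": [5, -34, 0], "rotation": [0, 0, 0]},
    {"slide": [5, -36, 0], "rotation": [0, 0, 0]},
    {"slide": [5, -36, 0], "rotation": [0, 0, 0]},
    {"slide": [5, -36, 0], "rotation": [0, 0, 0]},
    {"slide": [4.5, -33, 0], "rotation": [0, 0, 0]},
    {"slide": [4, -27, 0], "rotation": [0, 0, 0]},
    {"slide": [2.5, -18, 0], "rotation": [0, 0, 0]},
    {"slide": [1.5, -11, 0], "rotation": [0, 0, 0]},
    {"slide": [0.5, -5.5, 0], "rotation": [0, 0, 0]},
    {"slide": [0, 0, 0], "rotation": [0, 0, 0]},
    {"slide": [0, 0, 0], "rotation": [0, 0, 0]},
  ],
)

```text
time: 36.72
tool_pos: [0.5937, 0.025, 0.2327]
tool_rot: [0.0, 1.0, 0.026, -0.0]
contact_force: [-0.2, -1.0, -1.7]
gripper_width: 0.153
```

```bash
python3 - <<'E'
from h import *
st();go([.5934,.0268,.1279],-87.0)
E
```

```text
t 36.72 [0.5937 0.025  0.2327] [-0.08 -0.02  1.68 -0.    1.48  1.44] F [-0.2 -1.  -1.7] w 0.153
jaw yaw now -87.0 tilt 0.04 slide [-1.000e-01 -1.800e+00  1.048e+02] rot z (tool) -0.0 or 180.0 j6 1.44
```

Call:
jog_arm(
  increments=[
    {"slide": [0, -1.8, 5], "rotation": [0, 0, 0]},
    {"slide": [0, 0, 15], "rotation": [0, 0, 0]},
    {"slide": [0, 0, 22], "rotation": [0, 0, 0]},
    {"slide": [0, 0, 22], "rotation": [0, 0, 0]},
    {"slide": [0, 0, 16], "rotation": [0, 0, 0]},
    {"slide": [0, 0, 10], "rotation": [0, 0, 0]},
    {"slide": [0, 0, 5], "rotation": [0, 0, 0]},
    {"slide": [0, 0, 2], "rotation": [0, 0, 0]},
    {"slide": [0, 0, 0], "rotation": [0, 0, 0]},
    {"slide": [0, 0, 0], "rotation": [0, 0, 0]},
  ],
)

```text
time: 37.55
tool_pos: [0.5946, 0.0271, 0.1373]
tool_rot: [0.0, 1.0, 0.026, 0.001]
contact_force: [-0.4, -0.1, -1.9]
gripper_width: 0.151
```

```bash
python3 - <<'E'
from h import *
st();go([.5934,.0268,.1279],-87.0)
f=optics.grab_frame("scene"); cv2.imwrite(f"pics/f7.png",cv2.resize(f["frame"][180:330,230:430],None,fx=4,fy=4))
E
```

```text
t 37.55 [0.5946 0.0271 0.1373] [-0.08  0.06  1.77  0.    1.31  1.44] F [-0.4 -0.1 -1.9] w 0.151
jaw yaw now -87.0 tilt 0.12 slide [-1.2  0.3  9.4] rot z (tool) 0.0 or -180.0 j6 1.44
```

View pics/f7.png

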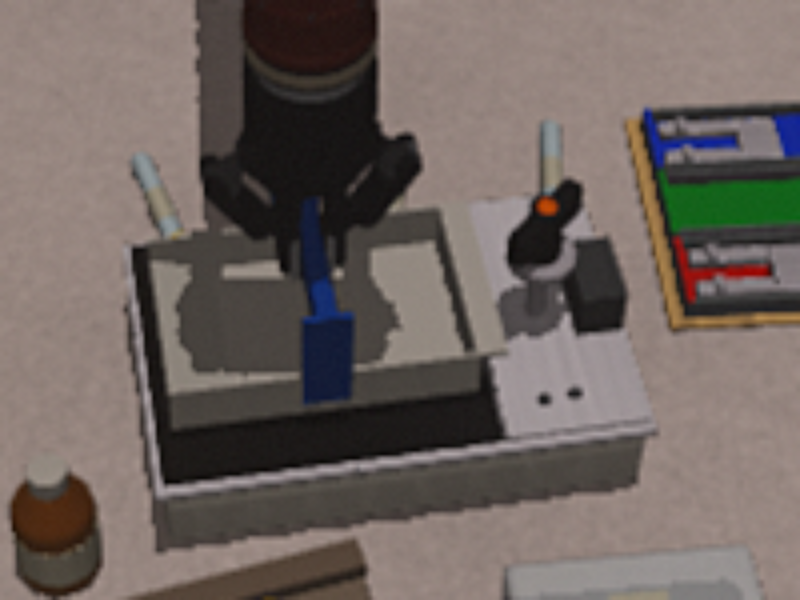

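Tray empty and 9 mm above its place. Lower slowly to contact.

Call:
jog_arm(
  increments=[
    {"slide": [-0.6, 0, 4], "rotation": [0, 0, 0]},
    {"slide": [0, 0, 3], "rotation": [0, 0, 0]},
    {"slide": [0, 0, 1.5], "rotation": [0, 0, 0]},
    {"slide": [0, 0, 1], "rotation": [0, 0, 0]},
    {"slide": [0, 0, 0.5], "rotation": [0, 0, 0]},
    {"slide": [0, 0, 0], "rotation": [0, 0, 0]},
    {"slide": [0, 0, 0], "rotation": [0, 0, 0]},
  ],
)

```text
time: 38.18
tool_pos: [0.5937, 0.0273, 0.1279]
tool_rot: [0.0, 1.0, 0.027, 0.001]
contact_force: [-3.0, -0.0, 6.5]
gripper_width: 0.153
```

```bash
python3 - <<'E'
from h import *
st();print(state()["ft_torque"].round(2));go([.5934,.0268,.1279],-87.0)
E
```

```text
t 38.18 [0.5937 0.0273 0.1279] [-0.08  0.06  1.78 -0.    1.3   1.44] F [-3.  -0.   6.5] w 0.153
[ 0.06  0.45 -0.01]
jaw yaw now -87.0 tilt 0.07 slide [-0.3  0.5  0. ] rot z (tool) 0.0 or -180.0 j6 1.44
```

Call:
jog_arm(
  increments=[
    {"slide": [0, 0, 0], "rotation": [0, 0, 0]},
    {"slide": [0, 0, 0], "rotation": [0, 0, 0]},
    {"slide": [0, 0, 0], "rotation": [0, 0, 0]},
    {"slide": [0, 0, 0], "rotation": [0, 0, 0]},
    {"slide": [0, 0, -5], "rotation": [0, 0, 0]},
    {"slide": [0, 0, -15], "rotation": [0, 0, 0]},
    {"slide": [0, 0, -30], "rotation": [0, 0, 0]},
    {"slide": [0, 0, -30], "rotation": [0, 0, 0]},
    {"slide": [0, 0, -30], "rotation": [0, 0, 0]},
    {"slide": [0, 0, -10], "rotation": [0, 0, 0]},
    {"slide": [0, 0, 0], "rotation": [0, 0, 0]},
  ],
  fingers=0.5,
)

```text
time: 39.1
tool_pos: [0.5952, 0.0272, 0.2508]
tool_rot: [0.0, 1.0, 0.026, 0.004]
contact_force: [0.0, -0.1, 1.0]
gripper_width: 0.502
```

```bash
python3 - <<'E'
from h import *
st()
fs={n:optics.grab_frame(n) for n in("wrist","top","scene")}
for n in fs: cv2.imwrite(f"pics/g1{n}.png",fs[n]["frame"])
f=fs["top"]
for d in silhouettes("bench_tube","top"):
    c,a,b=axis(d["mask"]); print(d["bbox"],round(d["score"],2),ray(f,a,.008).round(4)[:2],ray(f,b,.008).round(4)[:2])
E
```

```text
t 39.10 [0.5952 0.0272 0.2508] [-0.08 -0.03  1.67  0.    1.5   1.44] F [ 0.  -0.1  1. ] w 0.502
[367.3, 269.4, 387.3, 319.8] 0.57 [ 0.4712 -0.0501] [ 0.3722 -0.0719]
[241.3, 272.0, 257.1, 322.9] 0.57 [0.4729 0.2098] [0.3708 0.2249]
[138.6, 168.6, 165.7, 200.7] 0.28 [0.7108 0.453 ] [0.6675 0.3985]
```

View pics/g1wrist.png

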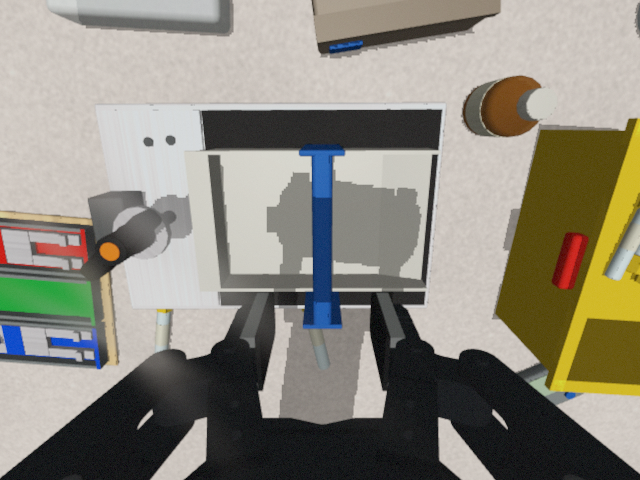

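View pics/g1top.png

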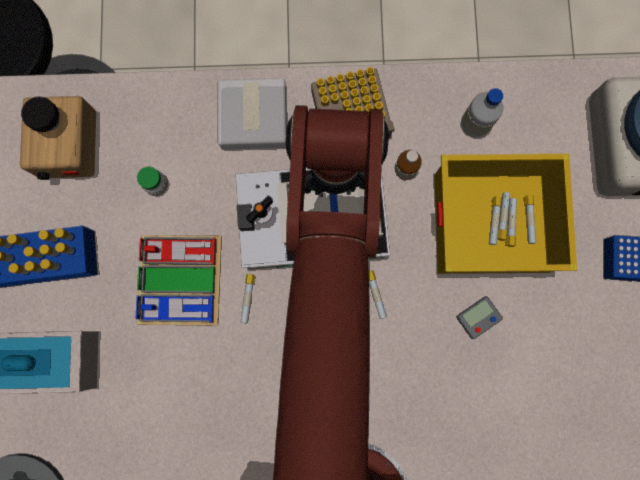

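View pics/g1scene.png

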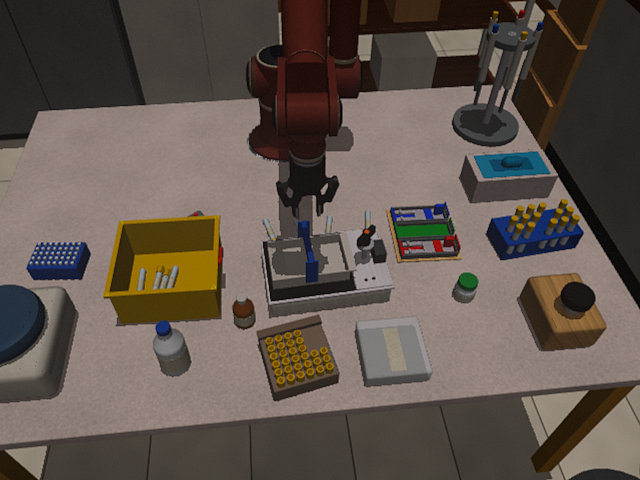

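Call:
jog_arm(
  increments=[
    {"slide": [-15, 0, -10], "rotation": [0, 0, 0]},
    {"slide": [-30, -8, -10], "rotation": [0, 0, 0]},
    {"slide": [-35, -8, 0], "rotation": [0, 0, 0]},
    {"slide": [-35, -8, 0], "rotation": [0, 0, 0]},
    {"slide": [-35, -8, 0], "rotation": [0, 0, 0]},
    {"slide": [-30, -8, 0], "rotation": [0, 0, 0]},
    {"slide": [-15, 0, 0], "rotation": [0, 0, 0]},
    {"slide": [0, 0, 0], "rotation": [0, 0, 0]},
  ],
)

```text
time: 39.97
tool_pos: [0.3937, 0.0574, 0.2639]
tool_rot: [-0.0, 1.0, 0.027, -0.001]
contact_force: [-0.2, 0.4, 0.4]
gripper_width: 0.501
```

```bash
cat > tubes.py <<'E'
from h import *
st()
fs={n:optics.grab_frame(n) for n in("wrist","top")}
import time
for n in fs: cv2.imwrite(f"pics/tb_{int(state()['time']*100)}_{n}.png",fs[n]["frame"])
print(int(state()['time']*100))
for n in fs:
  f=fs[n]
  for d in silhouettes("bench_tube",n):
    c,a,b=axis(d["mask"]); A=ray(f,a,.008);B=ray(f,b,.008); L=np.linalg.norm(A-B)
    if .08<L<.13: print(n,round(d["score"],2),"mid",((A+B)/2).round(4)[:2],"len %.3f"%L,"axis yaw %.1f"%(np.degrees(np.arctan2(*(A-B)[1::-1]))%180))
E
python3 tubes.py
```

```text
t 39.97 [0.3937 0.0574 0.2639] [-0.04 -0.55  2.06 -0.    1.63  1.47] F [-0.2  0.4  0.4] w 0.501
4006
wrist 0.89 mid [0.4282 0.1016] len 0.105 axis yaw 168.2
wrist 0.84 mid [ 0.4193 -0.0616] len 0.105 axis yaw 14.6
wrist 0.74 mid [0.4291 0.0263] len 0.103 axis yaw 15.1
wrist 0.57 mid [0.4186 0.2172] len 0.104 axis yaw 171.6
top 0.77 mid [0.4221 0.2172] len 0.103 axis yaw 171.6
top 0.72 mid [ 0.4238 -0.0616] len 0.106 axis yaw 11.5
```

View pics/tb_4006_wrist.png

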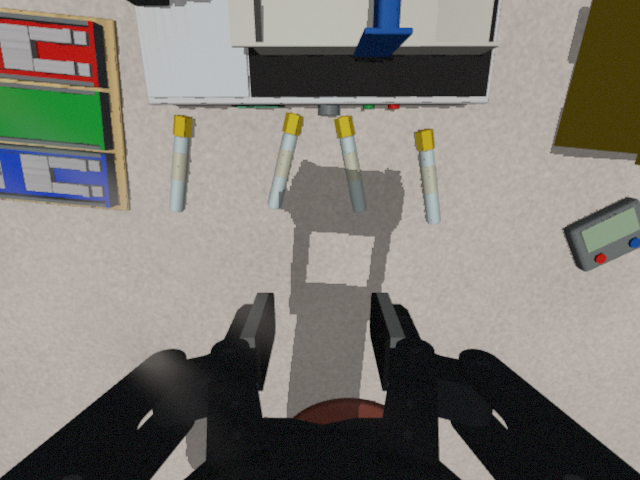

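```bash
python3 - <<'E'
from h import *
go([.4205,-.0616,.10],-77); go([.567,-.34,.2],-77)
E
```

```text
jaw yaw now -87.0 tilt 0.09 slide [ 17.8 119.6 165.1] rot z (tool) -10.0 or 170.0 j6 1.47
jaw yaw now -87.0 tilt 0.09 slide [149.3 405.3  64.8] rot z (tool) -10.0 or 170.0 j6 1.47
```

Call:
jog_arm(
  increments=[
    {"slide": [3, 15, 10], "rotation": [0, 0, 0]},
    {"slide": [5, 32, 25], "rotation": [0, 0, 0]},
    {"slide": [5, 35, 30], "rotation": [0, 0, 0]},
    {"slide": [3, 27, 30], "rotation": [0, 0, 0]},
    {"slide": [2, 10.6, 25], "rotation": [0, 0, -5]},
    {"slide": [0, 0, 15], "rotation": [0, 0, -5]},
    {"slide": [0, 0, 0], "rotation": [0, 0, 0]},
    {"slide": [0, 0, 0], "rotation": [0, 0, 0]},
  ],
  fingers=0.5,
)

```text
time: 40.83
tool_pos: [0.4196, -0.0581, 0.1329]
tool_rot: [-0.001, 0.994, 0.112, -0.002]
contact_force: [0.1, -0.1, 0.2]
gripper_width: 0.498
```

```bash
python3 tubes.py; ls -t pics|head -2
```

```text
t 40.83 [ 0.4196 -0.0581  0.1329] [-0.31 -0.38  2.16  0.    1.36  1.03] F [ 0.1 -0.1  0.2] w 0.498
4093
wrist 0.97 mid [0.4279 0.1022] len 0.106 axis yaw 168.1
wrist 0.94 mid [0.4285 0.0267] len 0.104 axis yaw 15.4
wrist 0.91 mid [ 0.4191 -0.0613] len 0.107 axis yaw 14.4
top 0.94 mid [0.4312 0.102 ] len 0.102 axis yaw 168.6
top 0.78 mid [0.4231 0.2168] len 0.101 axis yaw 171.6
top 0.65 mid [0.4316 0.0275] len 0.101 axis yaw 15.4
tb_4093_top.png
tb_4093_wrist.png
```

View pics/tb_4093_wrist.png

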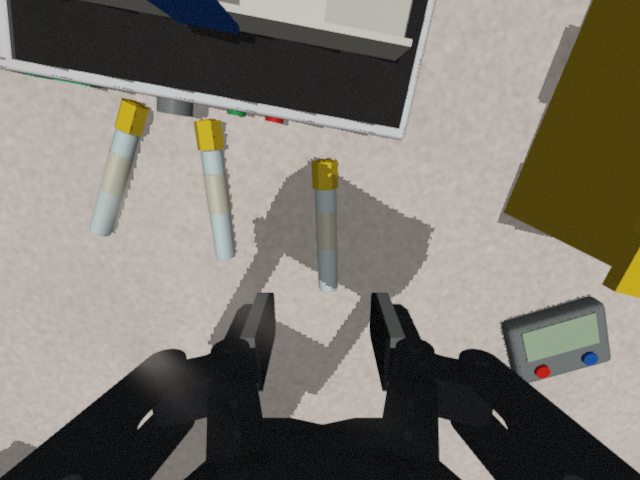

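```bash
python3 - <<'E'
from h import *
go([.4195,-.0613,.004],-76)
E
```

```text
jaw yaw now -77.0 tilt 0.17 slide [ -2.7   2.7 131.8] rot z (tool) -1.0 or 179.0 j6 1.03
```

Call:
jog_arm(
  increments=[
    {"slide": [0, 2.7, 15], "rotation": [0, 0, -1]},
    {"slide": [0, 0, 30], "rotation": [0, 0, 0]},
    {"slide": [0, 0, 30], "rotation": [0, 0, 0]},
    {"slide": [0, 0, 22], "rotation": [0, 0, 0]},
    {"slide": [0, 0, 13], "rotation": [0, 0, 0]},
    {"slide": [0, 0, 8], "rotation": [0, 0, 0]},
    {"slide": [0, 0, 4], "rotation": [0, 0, 0]},
    {"slide": [0, 0, 0], "rotation": [0, 0, 0]},
    {"slide": [0, 0, 0], "rotation": [0, 0, 0]},
  ],
)

```text
time: 41.78
tool_pos: [0.4216, -0.0608, 0.0133]
tool_rot: [0.0, 0.993, 0.122, 0.001]
contact_force: [0.5, 0.6, -0.3]
gripper_width: 0.502
```

```bash
python3 tubes.py; python3 -c "
from h import *
go([.4195,-.0613,.004],-76)"
```

```text
t 41.78 [ 0.4216 -0.0608  0.0133] [-0.32 -0.19  2.23 -0.    1.09  1.01] F [ 0.5  0.6 -0.3] w 0.502
4188
wrist 0.91 mid [0.4282 0.0271] len 0.107 axis yaw 15.6
wrist 0.86 mid [ 0.4185 -0.0615] len 0.108 axis yaw 14.8
top 0.78 mid [0.4323 0.0271] len 0.102 axis yaw 15.1
top 0.76 mid [0.4226 0.2172] len 0.101 axis yaw 171.9
top 0.65 mid [0.4321 0.1021] len 0.102 axis yaw 168.2
jaw yaw now -76.0 tilt 0.13 slide [-2.  -0.1  9.2] rot z (tool) 0.0 or -180.0 j6 1.01
```

Call:
jog_arm(
  increments=[
    {"slide": [-1, 0, 4], "rotation": [0, 0, 0]},
    {"slide": [0, 0, 3], "rotation": [0, 0, 0]},
    {"slide": [0, 0, 1], "rotation": [0, 0, 0]},
    {"slide": [0, 0, 0], "rotation": [0, 0, 0]},
    {"slide": [0, 0, 0], "rotation": [0, 0, 0]},
  ],
)

```text
time: 42.4
tool_pos: [0.4193, -0.0608, 0.0038]
tool_rot: [-0.0, 0.993, 0.122, -0.0]
contact_force: [0.5, -0.0, 0.6]
gripper_width: 0.498
```

Call:
jog_arm(
  increments=[
    {"slide": [0, 0, 0], "rotation": [0, 0, 0]},
    {"slide": [0, 0, 0], "rotation": [0, 0, 0]},
    {"slide": [0, 0, 0], "rotation": [0, 0, 0]},
    {"slide": [0, 0, 0], "rotation": [0, 0, 0]},
    {"slide": [0, 0, 0], "rotation": [0, 0, 0]},
    {"slide": [0, 0, 0], "rotation": [0, 0, 0]},
    {"slide": [0, 0, -5], "rotation": [0, 0, 0]},
    {"slide": [0, 0, -15], "rotation": [0, 0, 0]},
    {"slide": [0, 0, -25], "rotation": [0, 0, 0]},
    {"slide": [0, 0, -30], "rotation": [0, 0, 0]},
    {"slide": [0, 0, -35], "rotation": [0, 0, 0]},
    {"slide": [0, 0, -35], "rotation": [0, 0, 0]},
    {"slide": [0, 0, -25], "rotation": [0, 0, 0]},
    {"slide": [0, 0, -10], "rotation": [0, 0, 0]},
    {"slide": [0, 0, 0], "rotation": [0, 0, 0]},
  ],
  fingers=0,
)

```text
time: 43.65
tool_pos: [0.4211, -0.0613, 0.1871]
tool_rot: [0.001, 0.993, 0.122, 0.003]
contact_force: [-0.6, 0.4, -0.7]
gripper_width: 0.156
```

```bash
python3 -c "
from h import *
st(); go([.567,-.33,.185],-76)
f=optics.grab_frame('wrist'); cv2.imwrite('pics/h1.png',f['frame'])"
```

```text
t 43.65 [ 0.4211 -0.0613  0.1871] [-0.32 -0.43  2.11  0.    1.46  1.01] F [-0.6  0.4 -0.7] w 0.156
jaw yaw now -76.0 tilt 0.34 slide [ 76.4 296.    3.4] rot z (tool) 0.0 or -180.0 j6 1.01
```

View pics/h1.png

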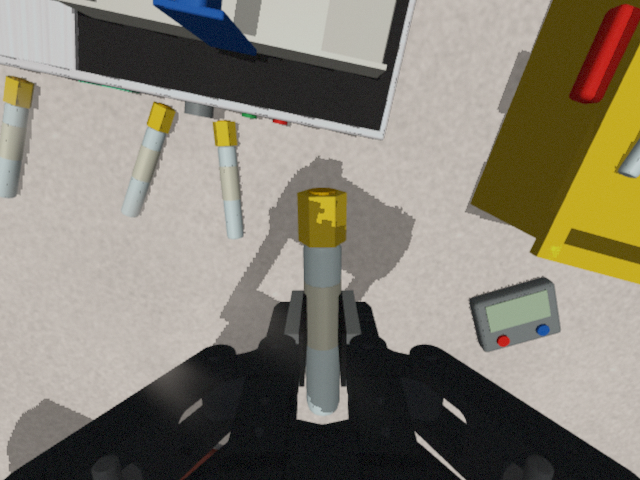

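Call:
jog_arm(
  increments=[
    {"slide": [4, 14, 0], "rotation": [0, 0, 0]},
    {"slide": [7, 28, 0], "rotation": [0, 0, 0]},
    {"slide": [9, 36, 0], "rotation": [0, 0, 0]},
    {"slide": [9, 38, 0], "rotation": [0, 0, 0]},
    {"slide": [10, 38, 0], "rotation": [0, 0, 0]},
    {"slide": [10, 38, 0], "rotation": [0, 0, 0]},
    {"slide": [9, 36, 0], "rotation": [0, 0, 0]},
    {"slide": [9, 34, 0], "rotation": [0, 0, 0]},
    {"slide": [6, 22, 0], "rotation": [0, 0, 0]},
    {"slide": [3, 12, 0], "rotation": [0, 0, 0]},
    {"slide": [0, 0, 0], "rotation": [0, 0, 0]},
    {"slide": [0, 0, 20], "rotation": [0, 0, 0]},
    {"slide": [0, 0, 30], "rotation": [0, 0, 0]},
    {"slide": [0, 0, 25], "rotation": [0, 0, 0]},
    {"slide": [0, 0, 10], "rotation": [0, 0, 0]},
    {"slide": [0, 0, 0], "rotation": [0, 0, 0]},
  ],
)

```text
time: 45.03
tool_pos: [0.5617, -0.3266, 0.093]
tool_rot: [-0.004, 0.992, 0.122, -0.004]
contact_force: [-0.3, -0.6, -0.6]
gripper_width: 0.159
```

```bash
python3 -c "
from h import *
st()
f=optics.grab_frame('scene'); cv2.imwrite('pics/h2.png',f['frame'])"
```

```text
t 45.03 [ 0.5617 -0.3266  0.093 ] [-0.64  0.23  1.65  0.    1.27  0.68] F [-0.3 -0.6 -0.6] w 0.159
```

View pics/h2.png

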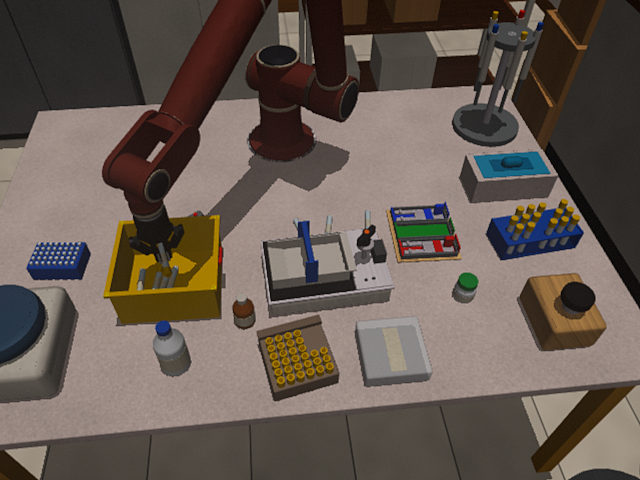

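Call:
jog_arm(
  increments=[
    {"slide": [0, 0, 0], "rotation": [0, 0, 0]},
    {"slide": [0, 0, 0], "rotation": [0, 0, 0]},
    {"slide": [0, 0, 0], "rotation": [0, 0, 0]},
    {"slide": [0, 0, -20], "rotation": [0, 0, 0]},
    {"slide": [0, 0, -40], "rotation": [0, 0, 0]},
    {"slide": [0, 0, -30], "rotation": [0, 0, 0]},
    {"slide": [-2, -20, -10], "rotation": [0, 0, 0]},
    {"slide": [-5, -38, 0], "rotation": [0, 0, 0]},
    {"slide": [-5, -40, 0], "rotation": [0, 0, 0]},
    {"slide": [-5, -40, 0], "rotation": [0, 0, 0]},
    {"slide": [-5, -40, 0], "rotation": [0, 0, 0]},
    {"slide": [-5, -40, 0], "rotation": [0, 0, 0]},
    {"slide": [-5, -40, 0], "rotation": [0, 0, 0]},
    {"slide": [-5, -40, 10], "rotation": [0, 0, 0]},
    {"slide": [-5, -40, 15], "rotation": [0, 0, 0]},
    {"slide": [-4, -30, 20], "rotation": [0, 0, 0]},
    {"slide": [-2, -12, 15], "rotation": [0, 0, 0]},
    {"slide": [0, 0, 0], "rotation": [0, 0, 0]},
    {"slide": [0, 0, 0], "rotation": [0, 0, 0]},
  ],
  fingers=0.5,
)

```text
time: 46.67
tool_pos: [0.4268, 0.0266, 0.1401]
tool_rot: [0.0, 0.992, 0.123, 0.0]
contact_force: [-0.4, -0.4, 0.3]
gripper_width: 0.5
```

```bash
python3 tubes.py; python3 -c "
from h import *
go([.4285,.0267,.006],-74.6)"; ls -t pics|head -2
```

```text
t 46.67 [0.4268 0.0266 0.1401] [-0.11 -0.38  2.15 -0.    1.37  1.21] F [-0.4 -0.4  0.3] w 0.500
4676
wrist 0.73 mid [0.4284 0.0263] len 0.106 axis yaw 15.2
wrist 0.59 mid [0.4188 0.2175] len 0.107 axis yaw 172.1
top 0.78 mid [ 0.5512 -0.2621] len 0.099 axis yaw 21.3
top 0.76 mid [0.422  0.2173] len 0.103 axis yaw 172.2
top 0.4 mid [ 0.586  -0.3452] len 0.105 axis yaw 168.4
jaw yaw now -76.1 tilt 0.18 slide [ 1.000e-01 -1.600e+00  1.354e+02] rot z (tool) -1.5 or 178.5 j6 1.21
tb_4676_top.png
tb_4676_wrist.png
```

Call:
jog_arm(
  increments=[
    {"slide": [0, -1.5, 15], "rotation": [0, 0, -1.5]},
    {"slide": [0, 0, 30], "rotation": [0, 0, 0]},
    {"slide": [0, 0, 30], "rotation": [0, 0, 0]},
    {"slide": [0, 0, 25], "rotation": [0, 0, 0]},
    {"slide": [0, 0, 15], "rotation": [0, 0, 0]},
    {"slide": [0, 0, 9], "rotation": [0, 0, 0]},
    {"slide": [0, 0, 4], "rotation": [0, 0, 0]},
    {"slide": [0, 0, 0], "rotation": [0, 0, 0]},
    {"slide": [0, 0, 0], "rotation": [0, 0, 0]},
  ],
)

```text
time: 47.62
tool_pos: [0.4277, 0.0273, 0.0128]
tool_rot: [0.0, 0.991, 0.135, 0.001]
contact_force: [0.1, 0.3, 0.7]
gripper_width: 0.501
```

```bash
python3 -c "
from h import *
f=optics.grab_frame('wrist'); cv2.imwrite('pics/h3.png',f['frame'])
f=optics.grab_frame('scene'); cv2.imwrite('pics/h3s.png',f['frame'])
st();go([.4285,.0267,.005],-74.6)"
```

```text
t 47.72 [0.4279 0.0275 0.0131] [-0.11 -0.18  2.23  0.    1.09  1.19] F [-0.1  0.6 -0.3] w 0.497
jaw yaw now -74.5 tilt 0.17 slide [0.4 0.9 8.1] rot z (tool) 0.1 or -179.9 j6 1.19
```

View pics/h3.png

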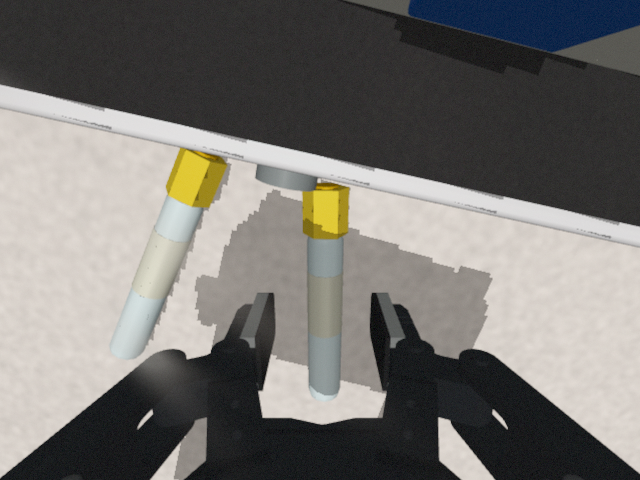

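View pics/h3s.png

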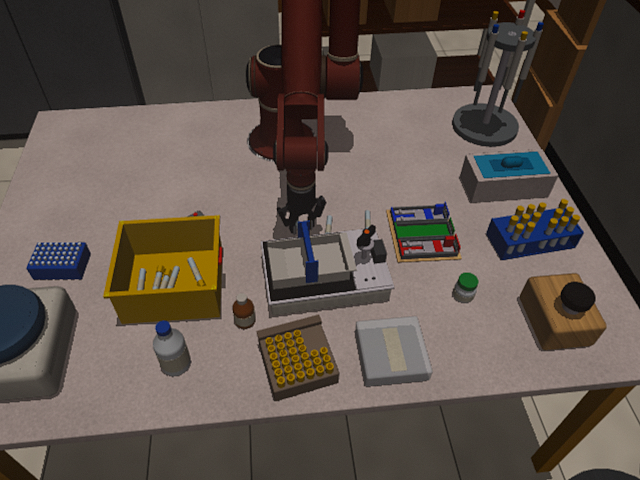

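Call:
jog_arm(
  increments=[
    {"slide": [0, 0.5, 4], "rotation": [0, 0, 0]},
    {"slide": [0, 0, 3], "rotation": [0, 0, 0]},
    {"slide": [0, 0, 1], "rotation": [0, 0, 0]},
    {"slide": [0, 0, 0], "rotation": [0, 0, 0]},
    {"slide": [0, 0, 0], "rotation": [0, 0, 0]},
  ],
)

```text
time: 48.13
tool_pos: [0.4264, 0.0273, 0.0034]
tool_rot: [-0.0, 0.991, 0.135, -0.0]
contact_force: [-0.5, -0.1, -0.0]
gripper_width: 0.497
```

Call:
jog_arm(
  increments=[
    {"slide": [0, 0, 0], "rotation": [0, 0, 0]},
    {"slide": [0, 0, 0], "rotation": [0, 0, 0]},
    {"slide": [0, 0, 0], "rotation": [0, 0, 0]},
    {"slide": [0, 0, 0], "rotation": [0, 0, 0]},
    {"slide": [0, 0, 0], "rotation": [0, 0, 0]},
    {"slide": [0, 0, 0], "rotation": [0, 0, 0]},
    {"slide": [-2, 0, -3], "rotation": [0, 0, 0]},
    {"slide": [-8, 0, -3], "rotation": [0, 0, 0]},
    {"slide": [-10, 0, -5], "rotation": [0, 0, 0]},
    {"slide": [-5, 0, -20], "rotation": [0, 0, 0]},
    {"slide": [0, 0, -30], "rotation": [0, 0, 0]},
    {"slide": [0, 0, -35], "rotation": [0, 0, 0]},
    {"slide": [0, 0, -35], "rotation": [0, 0, 0]},
    {"slide": [0, 0, -30], "rotation": [0, 0, 0]},
    {"slide": [0, 0, -15], "rotation": [0, 0, 0]},
    {"slide": [0, 0, -5], "rotation": [0, 0, 0]},
    {"slide": [0, 0, 0], "rotation": [0, 0, 0]},
  ],
  fingers=0,
)

```text
time: 49.55
tool_pos: [0.4031, 0.0205, 0.1858]
tool_rot: [0.0, 0.991, 0.135, 0.001]
contact_force: [-0.4, -0.2, -0.5]
gripper_width: 0.154
```

```bash
python3 -c "
from h import *
st(); go([.567,-.30,.185],-74.6)
f=optics.grab_frame('wrist'); cv2.imwrite('pics/h4.png',f['frame'])"
```

```text
t 49.55 [0.4031 0.0205 0.1858] [-0.13 -0.5   2.15  0.    1.48  1.17] F [-0.4 -0.2 -0.5] w 0.154
jaw yaw now -74.5 tilt 0.16 slide [ 72.2 352.7   1.4] rot z (tool) 0.1 or -179.9 j6 1.17
```

View pics/h4.png

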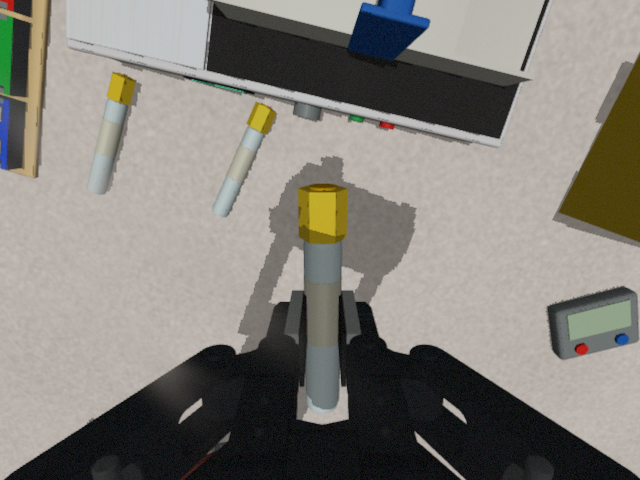

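Call:
jog_arm(
  increments=[
    {"slide": [3, 15, 0], "rotation": [0, 0, 0]},
    {"slide": [6, 30, 0], "rotation": [0, 0, 0]},
    {"slide": [8, 37, 0], "rotation": [0, 0, 0]},
    {"slide": [8, 38, 0], "rotation": [0, 0, 0]},
    {"slide": [8, 38, 0], "rotation": [0, 0, 0]},
    {"slide": [8, 38, 0], "rotation": [0, 0, 0]},
    {"slide": [8, 38, 0], "rotation": [0, 0, 0]},
    {"slide": [8, 38, 0], "rotation": [0, 0, 0]},
    {"slide": [7, 37, 0], "rotation": [0, 0, 0]},
    {"slide": [5, 27, 0], "rotation": [0, 0, 0]},
    {"slide": [2, 12, 0], "rotation": [0, 0, 0]},
    {"slide": [1, 5, 0], "rotation": [0, 0, 0]},
    {"slide": [0, 0, 20], "rotation": [0, 0, 0]},
    {"slide": [0, 0, 30], "rotation": [0, 0, 0]},
    {"slide": [0, 0, 25], "rotation": [0, 0, 0]},
    {"slide": [0, 0, 10], "rotation": [0, 0, 0]},
    {"slide": [0, 0, 0], "rotation": [0, 0, 0]},
  ],
)

```text
time: 51.02
tool_pos: [0.5634, -0.2973, 0.0946]
tool_rot: [-0.003, 0.991, 0.136, -0.003]
contact_force: [-0.4, 0.3, -0.6]
gripper_width: 0.155
```

```bash
python3 -c "
from h import *
st(); go([.428,.1022,.185],-74.6)"
```

```text
t 51.02 [ 0.5634 -0.2973  0.0946] [-0.6   0.2   1.69  0.    1.26  0.7 ] F [-0.4  0.3 -0.6] w 0.155
jaw yaw now -74.4 tilt 0.52 slide [ -23.6 -421.8  -87.3] rot z (tool) 0.2 or -179.8 j6 0.70
```

Call:
jog_arm(
  increments=[
    {"slide": [0, 0, 0], "rotation": [0, 0, 0]},
    {"slide": [0, 0, 0], "rotation": [0, 0, 0]},
    {"slide": [0, 0, 0], "rotation": [0, 0, 0]},
    {"slide": [0, 0, -20], "rotation": [0, 0, 0]},
    {"slide": [0, 0, -40], "rotation": [0, 0, 0]},
    {"slide": [0, 0, -30], "rotation": [0, 0, 0]},
    {"slide": [-1, -20, -10], "rotation": [0, 0, 0]},
    {"slide": [-2, -38, 0], "rotation": [0, 0, 0]},
    {"slide": [-2, -40, 0], "rotation": [0, 0, 0]},
    {"slide": [-2, -40, 0], "rotation": [0, 0, 0]},
    {"slide": [-2, -40, 0], "rotation": [0, 0, 0]},
    {"slide": [-2, -40, 0], "rotation": [0, 0, 0]},
    {"slide": [-2, -40, 0], "rotation": [0, 0, 0]},
    {"slide": [-2, -40, 0], "rotation": [0, 0, 0]},
    {"slide": [-3, -40, 10], "rotation": [0, 0, 0]},
    {"slide": [-3, -40, 15], "rotation": [0, 0, 0]},
    {"slide": [-2, -30, 20], "rotation": [0, 0, 0]},
    {"slide": [-1, -12, 15], "rotation": [0, 0, 0]},
    {"slide": [0, 0, 0], "rotation": [0, 0, 7]},
    {"slide": [0, 0, 0], "rotation": [0, 0, 7]},
  ],
  fingers=0.5,
)

```text
time: 52.68
tool_pos: [0.4306, 0.098, 0.1403]
tool_rot: [-0.0, 1.0, 0.012, 0.0]
contact_force: [0.4, 0.3, 0.0]
gripper_width: 0.501
```

Call:
jog_arm(
  increments=[
    {"slide": [0, 0, 0], "rotation": [0, 0, 7]},
    {"slide": [0, 0, 0], "rotation": [0, 0, 6.5]},
    {"slide": [0, 0, 0], "rotation": [0, 0, 0]},
    {"slide": [0, 0, 0], "rotation": [0, 0, 0]},
  ],
)

```text
time: 53.02
tool_pos: [0.4319, 0.097, 0.1414]
tool_rot: [-0.0, 0.995, -0.103, 0.001]
contact_force: [-0.0, -0.3, -0.6]
gripper_width: 0.497
```

```bash
python3 tubes.py; python3 -c "
from h import *
go([.428,.1022,.006],-101.9)"; ls -t pics|head -2
```

```text
t 53.02 [0.4319 0.097  0.1414] [ 0.05 -0.34  2.12  0.    1.36  1.83] F [-0.  -0.3 -0.6] w 0.497
5311
wrist 0.78 mid [0.4182 0.2175] len 0.107 axis yaw 171.7
wrist 0.7 mid [0.4272 0.1017] len 0.105 axis yaw 168.2
jaw yaw now -101.9 tilt 0.04 slide [ -4.5  -4.5 134.4] rot z (tool) -0.0 or 180.0 j6 1.83
tb_5311_top.png
tb_5311_wrist.png
```

Call:
jog_arm(
  increments=[
    {"slide": [-4.5, -4.3, 15], "rotation": [0, 0, 0]},
    {"slide": [0, 0, 30], "rotation": [0, 0, 0]},
    {"slide": [0, 0, 30], "rotation": [0, 0, 0]},
    {"slide": [0, 0, 25], "rotation": [0, 0, 0]},
    {"slide": [0, 0, 15], "rotation": [0, 0, 0]},
    {"slide": [0, 0, 9], "rotation": [0, 0, 0]},
    {"slide": [0, 0, 3], "rotation": [0, 0, 0]},
    {"slide": [0, 0, 0], "rotation": [0, 0, 0]},
    {"slide": [0, 0, 0], "rotation": [0, 0, 0]},
  ],
)

```text
time: 53.97
tool_pos: [0.4287, 0.1021, 0.014]
tool_rot: [-0.0, 0.995, -0.104, 0.001]
contact_force: [0.6, 0.6, -0.1]
gripper_width: 0.503
```

```bash
python3 -c "
from h import *
f=optics.grab_frame('wrist'); cv2.imwrite('pics/h5.png',f['frame'])
st();go([.428,.1022,.005],-101.9)"
```

```text
t 54.02 [0.429  0.1021 0.0144] [ 0.06 -0.15  2.2  -0.    1.09  1.84] F [-0. -0.  0.] w 0.503
jaw yaw now -102.0 tilt 0.16 slide [-1.   0.2  9.4] rot z (tool) -0.1 or 179.9 j6 1.84
```

View pics/h5.png

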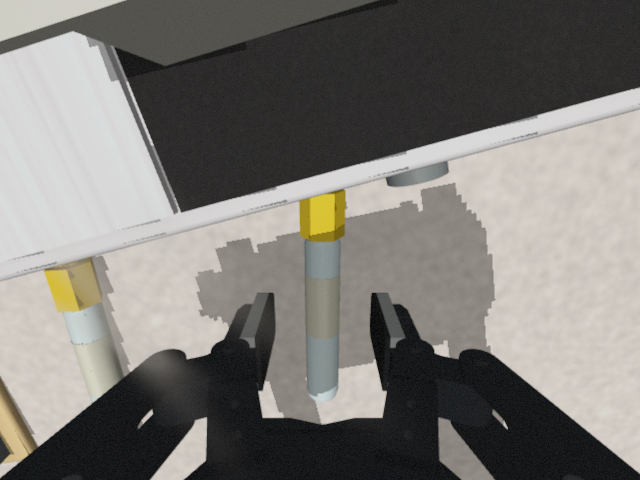

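Call:
jog_arm(
  increments=[
    {"slide": [0, 0, 4], "rotation": [0, 0, 0]},
    {"slide": [0, 0, 4], "rotation": [0, 0, 0]},
    {"slide": [0, 0, 1], "rotation": [0, 0, 0]},
    {"slide": [0, 0, 0], "rotation": [0, 0, 0]},
    {"slide": [0, 0, 0], "rotation": [0, 0, 0]},
  ],
)

```text
time: 54.43
tool_pos: [0.4276, 0.1021, 0.0039]
tool_rot: [0.0, 0.995, -0.104, -0.0]
contact_force: [-0.1, -0.9, -0.7]
gripper_width: 0.495
```

Call:
jog_arm(
  increments=[
    {"slide": [0, 0, 0], "rotation": [0, 0, 0]},
    {"slide": [0, 0, 0], "rotation": [0, 0, 0]},
    {"slide": [0, 0, 0], "rotation": [0, 0, 0]},
    {"slide": [0, 0, 0], "rotation": [0, 0, 0]},
    {"slide": [0, 0, 0], "rotation": [0, 0, 0]},
    {"slide": [0, 0, 0], "rotation": [0, 0, 0]},
    {"slide": [-2, 0, -3], "rotation": [0, 0, 0]},
    {"slide": [-8, 0, -3], "rotation": [0, 0, 0]},
    {"slide": [-10, 0, -5], "rotation": [0, 0, 0]},
    {"slide": [-5, 0, -20], "rotation": [0, 0, 0]},
    {"slide": [0, 0, -30], "rotation": [0, 0, 0]},
    {"slide": [0, 0, -35], "rotation": [0, 0, 0]},
    {"slide": [0, 0, -35], "rotation": [0, 0, 0]},
    {"slide": [0, 0, -30], "rotation": [0, 0, 0]},
    {"slide": [0, 0, -15], "rotation": [0, 0, 0]},
    {"slide": [0, 0, -5], "rotation": [0, 0, 0]},
    {"slide": [0, 0, 0], "rotation": [0, 0, 0]},
  ],
  fingers=0,
)

```text
time: 55.85
tool_pos: [0.4038, 0.1073, 0.1862]
tool_rot: [-0.0, 0.995, -0.104, 0.001]
contact_force: [-0.6, 0.7, -0.1]
gripper_width: 0.159
```

```bash
python3 -c "
from h import *
st(); go([.567,-.30,.185],-101.9)
f=optics.grab_frame('wrist'); cv2.imwrite('pics/h6.png',f['frame'])"
```

```text
t 55.85 [0.4038 0.1073 0.1862] [ 0.08 -0.45  2.12 -0.    1.47  1.86] F [-0.6  0.7 -0.1] w 0.159
jaw yaw now -102.0 tilt 0.16 slide [244.1 364.6   1.6] rot z (tool) -0.1 or 179.9 j6 1.86
```

View pics/h6.png

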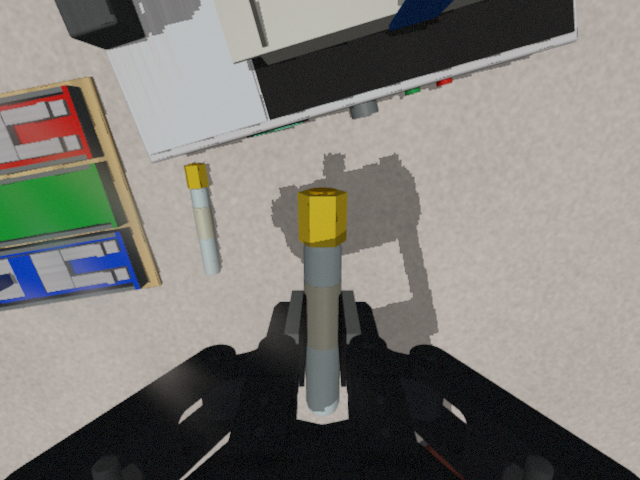

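Call:
jog_arm(
  increments=[
    {"slide": [10, 15, 0], "rotation": [0, 0, 0]},
    {"slide": [18, 27, 0], "rotation": [0, 0, 0]},
    {"slide": [22, 33, 0], "rotation": [0, 0, 0]},
    {"slide": [22, 33, 0], "rotation": [0, 0, 0]},
    {"slide": [22, 33, 0], "rotation": [0, 0, 0]},
    {"slide": [22, 33, 0], "rotation": [0, 0, 0]},
    {"slide": [22, 33, 0], "rotation": [0, 0, 0]},
    {"slide": [22, 33, 0], "rotation": [0, 0, 0]},
    {"slide": [22, 33, 0], "rotation": [0, 0, 0]},
    {"slide": [22, 33, 0], "rotation": [0, 0, 0]},
    {"slide": [20, 30, 0], "rotation": [0, 0, 0]},
    {"slide": [13, 19, 0], "rotation": [0, 0, 0]},
    {"slide": [5, 8, 0], "rotation": [0, 0, 0]},
    {"slide": [2, 2, 0], "rotation": [0, 0, 0]},
    {"slide": [0, 0, 20], "rotation": [0, 0, 0]},
    {"slide": [0, 0, 30], "rotation": [0, 0, 0]},
    {"slide": [0, 0, 22], "rotation": [0, 0, 0]},
    {"slide": [0, 0, 8], "rotation": [0, 0, 0]},
    {"slide": [0, 0, 0], "rotation": [0, 0, 0]},
  ],
)

```text
time: 57.48
tool_pos: [0.5637, -0.2975, 0.1007]
tool_rot: [-0.002, 0.995, -0.104, -0.003]
contact_force: [0.3, -0.7, -0.4]
gripper_width: 0.157
```

```bash
python3 -c "
from h import *
st(); go([.4185,.2175,.2],-98.2)"
```

```text
t 57.48 [ 0.5637 -0.2975  0.1007] [-0.6   0.2   1.68  0.    1.27  1.18] F [ 0.3 -0.7 -0.4] w 0.157
jaw yaw now -101.9 tilt 0.45 slide [-249.1 -474.3  -96. ] rot z (tool) -3.7 or 176.3 j6 1.18
```

Call:
jog_arm(
  increments=[
    {"slide": [0, 0, 0], "rotation": [0, 0, 0]},
    {"slide": [0, 0, 0], "rotation": [0, 0, 0]},
    {"slide": [0, 0, 0], "rotation": [0, 0, 0]},
    {"slide": [0, 0, -20], "rotation": [0, 0, 0]},
    {"slide": [0, 0, -40], "rotation": [0, 0, 0]},
    {"slide": [0, 0, -30], "rotation": [0, 0, 0]},
    {"slide": [-9, -17, -5], "rotation": [0, 0, 0]},
    {"slide": [-18, -34, 0], "rotation": [0, 0, 0]},
    {"slide": [-19, -36, 0], "rotation": [0, 0, 0]},
    {"slide": [-19, -36, 0], "rotation": [0, 0, 0]},
    {"slide": [-19, -36, 0], "rotation": [0, 0, 0]},
    {"slide": [-19, -36, 0], "rotation": [0, 0, 0]},
    {"slide": [-19, -36, 0], "rotation": [0, 0, 0]},
    {"slide": [-19, -36, 0], "rotation": [0, 0, 0]},
    {"slide": [-19, -36, 0], "rotation": [0, 0, 0]},
    {"slide": [-19, -36, 0], "rotation": [0, 0, 0]},
    {"slide": [-19, -36, 0], "rotation": [0, 0, 0]},
    {"slide": [-19, -36, 0], "rotation": [0, 0, 0]},
    {"slide": [-18, -34, 15], "rotation": [0, 0, -1.7]},
    {"slide": [-12, -22, 25], "rotation": [0, 0, -2]},
  ],
  fingers=0.5,
)

```text
time: 59.15
tool_pos: [0.4226, 0.2113, 0.165]
tool_rot: [-0.003, 0.998, -0.07, 0.005]
contact_force: [1.4, 0.4, -0.1]
gripper_width: 0.498
```

Call:
jog_arm(
  increments=[
    {"slide": [-3, -7, 15], "rotation": [0, 0, 0]},
    {"slide": [0, 0, 0], "rotation": [0, 0, 0]},
    {"slide": [0, 0, 0], "rotation": [0, 0, 0]},
  ],
)

```text
time: 59.4
tool_pos: [0.4187, 0.215, 0.1455]
tool_rot: [0.0, 0.997, -0.072, 0.0]
contact_force: [0.2, 0.1, 0.6]
gripper_width: 0.5
```

```bash
python3 tubes.py; python3 -c "
from h import *
go([.4185,.2175,.006],-98.2)"
```

```text
t 59.40 [0.4187 0.215  0.1455] [ 0.32 -0.26  2.05 -0.    1.35  2.03] F [0.2 0.1 0.6] w 0.500
5950
wrist 0.74 mid [0.4187 0.2169] len 0.106 axis yaw 171.7
top 0.88 mid [ 0.5746 -0.2757] len 0.103 axis yaw 12.0
top 0.8 mid [ 0.6186 -0.318 ] len 0.106 axis yaw 166.5
top 0.63 mid [ 0.549  -0.2613] len 0.102 axis yaw 18.7
jaw yaw now -98.4 tilt 0.20 slide [ -2.7  -2.7 141. ] rot z (tool) -0.2 or 179.8 j6 2.03
```

Call:
jog_arm(
  increments=[
    {"slide": [-1, -2, 15], "rotation": [0, 0, 0]},
    {"slide": [0, 0, 30], "rotation": [0, 0, 0]},
    {"slide": [0, 0, 30], "rotation": [0, 0, 0]},
    {"slide": [0, 0, 28], "rotation": [0, 0, 0]},
    {"slide": [0, 0, 17], "rotation": [0, 0, 0]},
    {"slide": [0, 0, 9], "rotation": [0, 0, 0]},
    {"slide": [0, 0, 3], "rotation": [0, 0, 0]},
    {"slide": [0, 0, 0], "rotation": [0, 0, 0]},
    {"slide": [0, 0, 0], "rotation": [0, 0, 0]},
  ],
)

```text
time: 60.35
tool_pos: [0.4196, 0.2171, 0.0146]
tool_rot: [-0.001, 0.997, -0.072, 0.001]
contact_force: [0.3, 0.0, 0.4]
gripper_width: 0.5
```

```bash
python3 -c "
from h import *
f=optics.grab_frame('wrist'); cv2.imwrite('pics/h7.png',f['frame'])
st();go([.4185,.217,.005],-98.2)"
```

```text
t 60.40 [0.4197 0.2173 0.0148] [ 0.32 -0.07  2.12  0.    1.08  2.04] F [0.4 0.3 0.3] w 0.501
jaw yaw now -98.3 tilt 0.20 slide [-1.2  0.5  9.8] rot z (tool) -0.1 or 179.9 j6 2.04
```

View pics/h7.png

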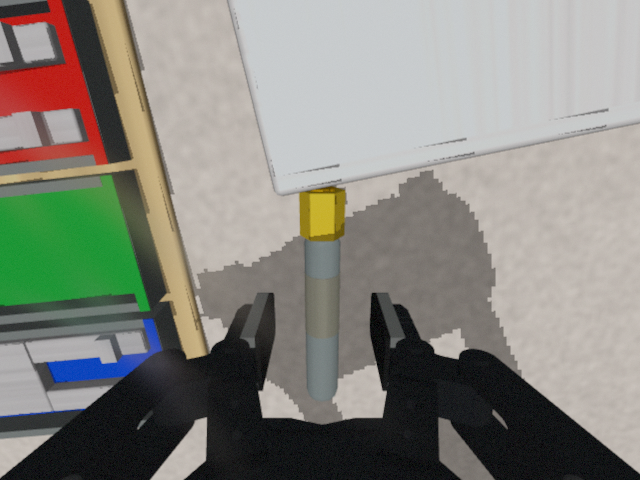

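Call:
jog_arm(
  increments=[
    {"slide": [0, 0, 4], "rotation": [0, 0, 0]},
    {"slide": [0, 0, 4], "rotation": [0, 0, 0]},
    {"slide": [0, 0, 1.5], "rotation": [0, 0, 0]},
    {"slide": [0, 0, 0], "rotation": [0, 0, 0]},
    {"slide": [0, 0, 0], "rotation": [0, 0, 0]},
  ],
)

```text
time: 60.82
tool_pos: [0.4179, 0.2169, 0.0033]
tool_rot: [0.0, 0.997, -0.072, -0.0]
contact_force: [-0.1, 0.5, -0.0]
gripper_width: 0.503
```

Call:
jog_arm(
  increments=[
    {"slide": [0, 0, 0], "rotation": [0, 0, 0]},
    {"slide": [0, 0, 0], "rotation": [0, 0, 0]},
    {"slide": [0, 0, 0], "rotation": [0, 0, 0]},
    {"slide": [0, 0, 0], "rotation": [0, 0, 0]},
    {"slide": [0, 0, 0], "rotation": [0, 0, 0]},
    {"slide": [0, 0, 0], "rotation": [0, 0, 0]},
    {"slide": [-2, 0, -3], "rotation": [0, 0, 0]},
    {"slide": [-8, 0, -3], "rotation": [0, 0, 0]},
    {"slide": [-10, 0, -5], "rotation": [0, 0, 0]},
    {"slide": [-5, 0, -20], "rotation": [0, 0, 0]},
    {"slide": [0, 0, -30], "rotation": [0, 0, 0]},
    {"slide": [0, 0, -35], "rotation": [0, 0, 0]},
    {"slide": [0, 0, -35], "rotation": [0, 0, 0]},
    {"slide": [0, 0, -30], "rotation": [0, 0, 0]},
    {"slide": [0, 0, -15], "rotation": [0, 0, 0]},
    {"slide": [0, 0, -5], "rotation": [0, 0, 0]},
    {"slide": [0, 0, 0], "rotation": [0, 0, 0]},
  ],
  fingers=0,
)

```text
time: 62.23
tool_pos: [0.3936, 0.2208, 0.1858]
tool_rot: [-0.001, 0.997, -0.072, 0.001]
contact_force: [0.3, 0.1, -0.3]
gripper_width: 0.158
```

```bash
python3 -c "
from h import *
st(); go([.56,-.31,.19],-98.2)
f=optics.grab_frame('wrist'); cv2.imwrite('pics/h8.png',f['frame'])"
```

```text
t 62.23 [0.3936 0.2208 0.1858] [ 0.35 -0.36  2.05  0.    1.44  2.06] F [ 0.3  0.1 -0.3] w 0.158
jaw yaw now -98.3 tilt 0.17 slide [241.  501.4  -4.3] rot z (tool) -0.1 or 179.9 j6 2.06
```

View pics/h8.png

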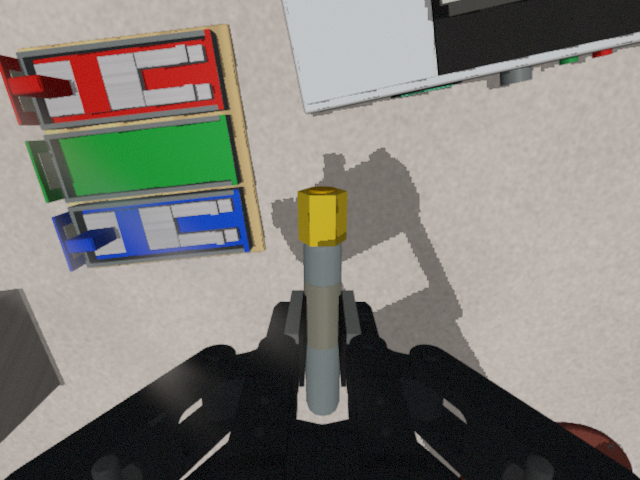

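Call:
jog_arm(
  increments=[
    {"slide": [8, 17, -3], "rotation": [0, 0, 0]},
    {"slide": [15, 32, -2], "rotation": [0, 0, 0]},
    {"slide": [17, 36, 0], "rotation": [0, 0, 0]},
    {"slide": [17, 36, 0], "rotation": [0, 0, 0]},
    {"slide": [17, 36, 0], "rotation": [0, 0, 0]},
    {"slide": [17, 36, 0], "rotation": [0, 0, 0]},
    {"slide": [17, 36, 0], "rotation": [0, 0, 0]},
    {"slide": [17, 36, 0], "rotation": [0, 0, 0]},
    {"slide": [17, 36, 0], "rotation": [0, 0, 0]},
    {"slide": [17, 36, 0], "rotation": [0, 0, 0]},
    {"slide": [17, 36, 0], "rotation": [0, 0, 0]},
    {"slide": [17, 36, 0], "rotation": [0, 0, 0]},
    {"slide": [17, 36, 0], "rotation": [0, 0, 0]},
    {"slide": [15, 31, 0], "rotation": [0, 0, 0]},
    {"slide": [9, 16, 0], "rotation": [0, 0, 0]},
    {"slide": [5, 7, 0], "rotation": [0, 0, 0]},
    {"slide": [2, 2, 0], "rotation": [0, 0, 0]},
    {"slide": [0, 0, 0], "rotation": [0, 0, 0]},
  ],
)

```text
time: 63.78
tool_pos: [0.5591, -0.3091, 0.1874]
tool_rot: [-0.001, 0.997, -0.072, -0.001]
contact_force: [0.2, -0.6, 0.5]
gripper_width: 0.153
```

Call:
jog_arm(
  increments=[
    {"slide": [0, 0, 20], "rotation": [0, 0, 0]},
    {"slide": [0, 0, 30], "rotation": [0, 0, 0]},
    {"slide": [0, 0, 25], "rotation": [0, 0, 0]},
    {"slide": [0, 0, 8], "rotation": [0, 0, 0]},
    {"slide": [0, 0, 0], "rotation": [0, 0, 0]},
  ],
)

```text
time: 64.2
tool_pos: [0.5576, -0.307, 0.1027]
tool_rot: [-0.002, 0.997, -0.071, -0.003]
contact_force: [0.3, -0.5, -0.0]
gripper_width: 0.156
```

```bash
python3 -c "
from h import *
st()"
```

```text
t 64.20 [ 0.5576 -0.307   0.1027] [-0.62  0.19  1.68  0.    1.27  1.09] F [ 0.3 -0.5 -0. ] w 0.156
```

Release, rise and move back out of the cameras' view.

Call:
jog_arm(
  increments=[
    {"slide": [0, 0, 0], "rotation": [0, 0, 0]},
    {"slide": [0, 0, 0], "rotation": [0, 0, 0]},
    {"slide": [0, 0, 0], "rotation": [0, 0, 0]},
    {"slide": [0, 0, -20], "rotation": [0, 0, 0]},
    {"slide": [0, 0, -40], "rotation": [0, 0, 0]},
    {"slide": [0, 0, -40], "rotation": [0, 0, 0]},
    {"slide": [-15, 8, -30], "rotation": [0, 0, 0]},
    {"slide": [-25, 20, -10], "rotation": [0, 0, 0]},
    {"slide": [-25, 25, 0], "rotation": [0, 0, 0]},
    {"slide": [-25, 25, 0], "rotation": [0, 0, 0]},
    {"slide": [-25, 25, 0], "rotation": [0, 0, 0]},
    {"slide": [-25, 25, 0], "rotation": [0, 0, 0]},
    {"slide": [-25, 25, 0], "rotation": [0, 0, 0]},
    {"slide": [-25, 25, 0], "rotation": [0, 0, 0]},
    {"slide": [-15, 15, 0], "rotation": [0, 0, 0]},
    {"slide": [0, 0, 0], "rotation": [0, 0, 0]},
    {"slide": [0, 0, 0], "rotation": [0, 0, 0]},
  ],
  fingers=0.5,
)

```text
time: 65.62
tool_pos: [0.3286, -0.4724, 0.2481]
tool_rot: [0.001, 0.997, -0.073, 0.001]
contact_force: [-0.1, 1.6, -0.4]
gripper_width: 0.498
```

```bash
python3 - <<'E'
from h import *
st()
for n in("top","scene"):
    f=optics.grab_frame(n); cv2.imwrite(f"pics/z_{n}.png",f["frame"])
    if n=="top": cv2.imwrite("pics/z_topz.png",cv2.resize(f["frame"][140:290,200:400],None,fx=4,fy=4)); cv2.imwrite("pics/z_binz.png",cv2.resize(f["frame"][140:290,400:600],None,fx=4,fy=4))
E
```

```text
t 65.62 [ 0.3286 -0.4724  0.2481] [-1.09 -0.08  1.71  0.    1.5   0.62] F [-0.1  1.6 -0.4] w 0.498
```

View pics/z_top.png

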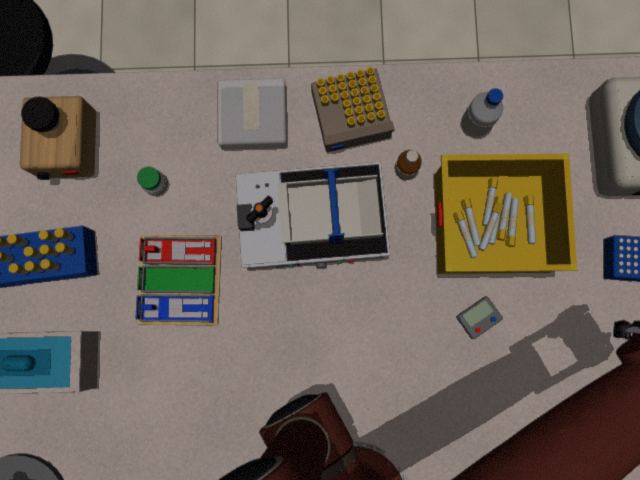

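View pics/z_scene.png

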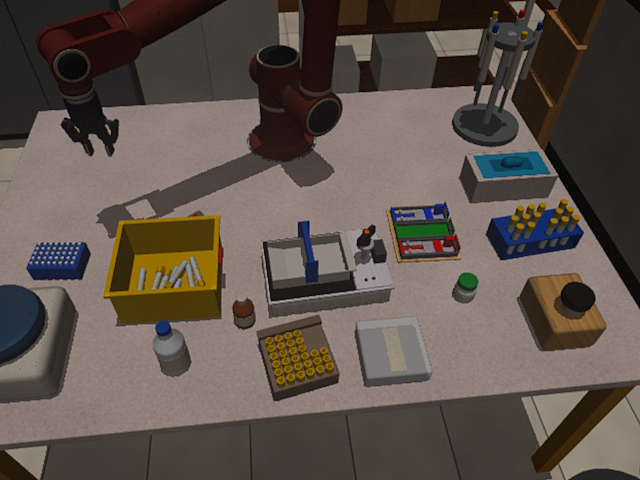

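View pics/z_topz.png

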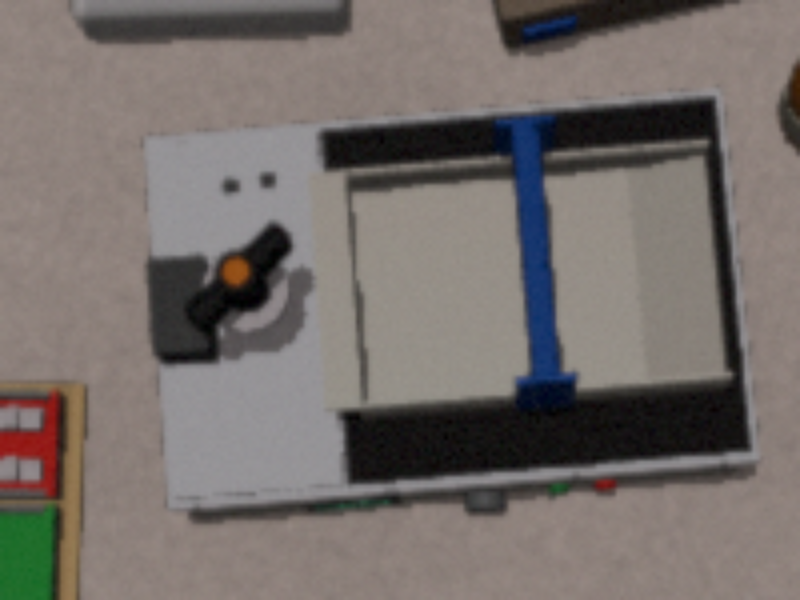

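View pics/z_binz.png

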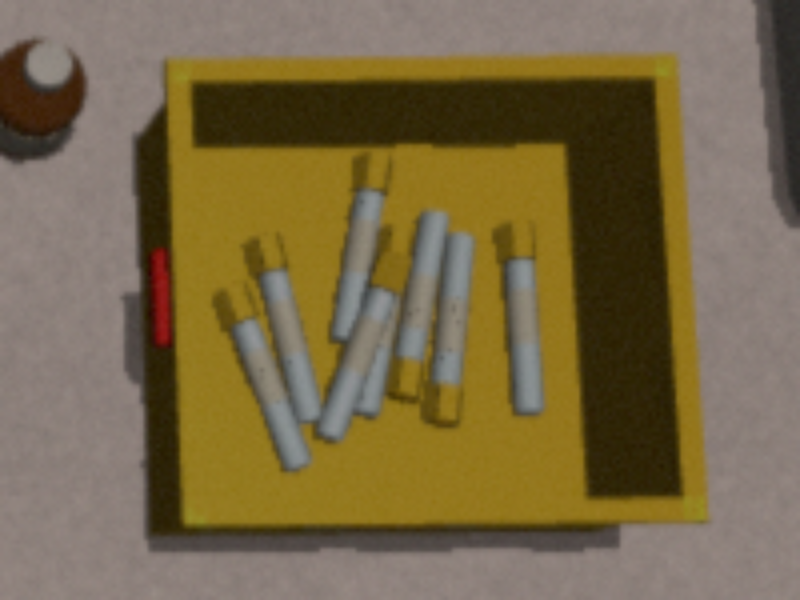

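```bash
python3 -c "
from h import *
manip.job_done(); st()"
```

```text
the job is handed in; nothing more can be done
the job is handed in; nothing more can be done
```

The job is done and was handed in at 65.6 s of the 210 s allowed.

- **Wing nut:** I turned it about 398° clockwise in two grips, to a value of roughly 7.1. That comes from the tool's rotation and the bar angle seen in the pictures.
- **Clamp:** It drew out along +y with about 2 N of resistance. It lies flat in the blue slot, blue band up; the wrist, scene and top views agree.
- **Tray:** I tipped it 60° over the bin, and the wrist view showed it empty. It went back to within 0.5 mm of the pose it was gripped at, with light contact. The last top picture shows it where it stood at the start.
- **Bench tubes:** All four went into the bin one at a time. I saw none of them get knocked aside.

The last pictures show eight tubes in the bin, four from the tray and four from the bench, with none left on the bench. The bottles, the jar and the timer stand where they were.

- **Measurements that disagreed:** The wrist and top cameras differed by 3 to 4 mm on the x position of the slot and of the tubes. I settled the slot with close-up views before lowering the clamp; for the tubes the error lay along their length and did not matter.
- **Networks:** They gave several false or doubtful finds, which I set aside after looking at the pictures.
- **After hand-in:** No reading could be taken, so the final second is unchecked.

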